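# Snap the bit cassette home in the driver case

### The job

Put the loose bit cassette back into its empty dock in the open driver case: set it straight over the two spring hooks and press it straight down until both ends have clicked in and it sits level and fully home. Press gently, for the hooks and the tray are thin plastic, and leave the other things on the bench alone.

Things in the scene. Friction and masses are not known exactly. Their poses are not given: they have to be found in the camera images.
- cassette: The loose bit cassette, 50 to 110 g: black bar 104 (its x) x 22 (y) x 20 mm high, with 7 steel bits in a row on top (over x = +-30 mm, tips 34 mm above the underside) and an eye at each end. Origin at the centre of its underside, z up. Both ends are alike: it fits either way round. Pinch it across its 22 mm sides.
- pad_a (a point): Bare thumb pad on top of the cassette at its +x end: 20 mm above the underside, 42 mm from the middle; bare over x = 31 to 52 mm. Beyond it the eye, 3 mm thick, level with the underside: its slot spans x = 52 to 62 mm, y = +-7 mm, and its end bar x = 62 to 68 mm.
- pad_b (a point): The same thumb pad at the cassette's -x end, with the same eye beyond it.
- case: Open driver case, fixed: black shell 230 (its x) x 310 (y) x 42 mm high, lid lying open beyond its +x side. Origin under the shell's centre. In it a second cassette is already home, parallel to the empty dock, 93 mm from it towards +x (bit tips 52 mm above the bench). Pocket and rack beyond the dock's ends are under 40 mm high.
- seat (a point): Centre of the empty dock's seat, 26 mm above the bench: a home cassette's origin lies here. x runs along the dock from hook to hook, z up. Side guides at x = +-30 to +-46 mm, 11 mm high with sloped tops, leave the cassette 1.2 mm on each side; at mid length both sides are free for fingers, 14 mm down to the tray. It sinks with the dock.
- dock (a joint): How far the dock sinks as the thin tray under it gives way, in m: 0 at rest, about 1 mm for each 1.5 N of push, stop at 0.0115 (17 N); the plastic is overloaded at 28 N. It sinks before the hooks let the cassette pass, and springs back up against it at the click, so depth alone does not tell when it is home.
- hook_a (a joint): Bending of the upright hook at the seat's +x end, rad: 0 at rest, about 0.12 when an eye's end bar passes its barb, back to 0 as it snaps over the bar. 10 mm wide; arm's outer face 61.5 mm from the seat's centre, barb outward to 64.5 mm, catch 3.8 mm and top 13.8 mm above the seat. The pair takes 8 to 14 N of straight push, which drops by about 4 N at the click.
- hook_b (a joint): The same for the mirrored hook at the seat's -x end.
- driver: Bystander: blue cordless driver standing on its black battery, 200 mm high. Origin at the centre of the battery's underside.
- glue: Bystander: white glue bottle, 58 mm across, 165 mm high. Origin at the centre of its underside.
- sandblock: Bystander: cork sanding block, 122 x 67 x 35 mm. Origin at the centre of its underside.
- offcut: Bystander: cedar offcut, 110 x 45 x 30 mm. Origin at the centre of its underside.
There are look-alikes about, which are no part of the job. There is more than one size of the cassette; the one meant has the size given above.

How it is judged:
By the outcome, as a careful person would: the job done as asked, in the order asked, and still so for the second after the job is handed in, with the robot touching nothing.
It also fails if it takes over 54 s, if anything falls off the work surface, if the arm or the gripper's body presses on something with over 40 N, if the wrist force passes 120 N, or if a joint passes its speed limit or range.

### The arm

A 6-joint arm with a two-finger parallel gripper is mounted at the origin on the work surface. World frame = base frame: x ahead of the robot, y to its left, z up, the work surface at z = 0. Lengths are in m, angles in rad, forces in N, time in s.
With the tool pointing down it reaches from about 0.25 to 0.775 m from the base axis. Payload 4 kg.
Tool frame: the origin (TCP) lies between the finger pads; the fingertips stand 19 mm ahead of it and the grasp point (between the pads) is the TCP (robot.tip_reach is the y of the fingertips in the tool frame, in m); y points along the fingers, x is the direction in which the jaws open and shut, and the axes are right-handed (so a half turn about y gives the same grasp; the last joint's range is limited). The gripper opens to 94 mm and grips with 3 to 60 N. Pads are 16 mm wide; open, the fingers measure 119 mm over their backs; the gripper's body (75 mm by 177 mm) begins 78 mm behind the grasp point.
Start: joints at [1.006, 0.087, 1.371, -0, 1.684, -0.103], TCP at [0.245, 0.492, 0.225] pointing down, gripper open.
Joint ranges: [-3.1, 3.1], [-0.76, 2.03], [0.27, 2.55], [-1.08, 4.22], [0.17, 2.65], [-2.57, 2.57]. Speed limits (rad/s): [2.79, 2.79, 3.14, 3.14, 3.14, 3.14].

### API

Orientations are given as [roll, pitch, yaw] about the fixed x, y, z axes, in that order (R = Rz(yaw) Ry(pitch) Rx(roll)).
In Python, from bench import robot, imaging, order gives the robot as it stands.
- The arm moves only by the tool send_rows, never from a script. Its argument "moves" is text: rows parted by semicolons, each of 5 numbers parted by spaces: the gripper's target within -1 to 1 (shut at 1, half-way at 0, fully open at -1), then the shift along the tool's x, y, z in m, then the turn about the tool's y in degrees. In form: fingers tx ty tz roll; .... A call has exactly 10 rows; each row shifts and turns the commanded pose from where the row before left it, along the tool's axes as they then stand; what a row does not reach is not made up. A row lasts 1/12 s, in which the tool goes at most 41.7 mm and 7.16 degrees, less where a joint would pass 70% of its speed; a pose out of reach is approached as far as the arm can. A call with a gripper value outside its range is refused whole. The fingers move at their own pace and stop on an object; the grip force is fixed at half the most. Time passes only in rows, so rows that do not move let the fingers close, or fill a call up. It gives the time, the measured TCP pose, the force and the opening at its end, in the units of the state.
- robot.get_obs(): the state, without advancing time (a new reading comes with each control period).
- imaging.snapshot(name): name is "scene" or "side" or "wrist"; returns a dict with "image" (480x640x3 uint8, red, green, blue), "mtx" (3x3 intrinsics, pixels), "R" (3x3) and "t" (3): a world point X has camera coordinates R X + t. Camera axes: x right, y down, z forward; pixel columns grow to the right and rows downward; lengths in m; the calibration is good to about 2 mm. A picture is of the moment at which its call begins. There is no depth.
- order.close_job(): hands the job in, once; it reports no verdict.
Trained networks look in a picture, given as the dict that the camera call returned (one of the last four; its "shot" number tells which), for a name from the list of things; names that differ only in an ending like _2 or _b are one class to them, and where a whole thing is asked for, a point or a joint stands for the part that bears it (a point fixed in the world has none). Each returns a list of dicts, best first, with "conf" (0 to 1); they miss things now and then, are a little off and sometimes report something else, mostly with a low value. They report only what shows in the picture. A call takes as long as a camera call. They do not tell look-alikes from the thing itself.
- imaging.recognise(picture, target): "centre" ([column, row] in pixels, amid what is visible of it).
- imaging.landmark_of(picture, target): "centre" ([column, row] in pixels: a listed point, or the origin of a listed thing).
The state is a dict: "time": time; "joint_positions": joint angles; "qvel": joint speeds; "joint_torque": joint torques, N m; "tool_pos": TCP position; "ee_rot": TCP orientation; "wrist_force": force on the tool from outside, world axes, zero at the start; "wrist_torque": the same for the moment, N m; "width": finger opening in m.
Only numpy, scipy, OpenCV 4.12 (cv2) and the standard library are available. Lean on these libraries where they do the work, as an engineer would, in place of code of your own. Each camera call takes 0.05 s, during which the arm holds its last target.

## Working session

There is one attempt and no reset: what is moved stays moved. The work goes in short steps, Python scripts to look and compute and a tool call to move; the robot and the scene stay as the last step left them, time stands still between calls to the robot, and variables do not carry over. Pictures are saved under pics/ and viewed, and the job is handed in when it is done.

Besides the shell and the picture viewer there is one more tool, called after "Emit:" as a command line: name --argument value ..., lists and objects as JSON in quotes. send_rows: Moves the arm, as the interface text tells. Its arguments: {"type":"object","properties":{"moves":{"type":"string"}},"required":["moves"]}

```bash
ls; mkdir -p pics; cat > h.py <<'E'
from bench import robot, imaging, order
import cv2, numpy as np
def shot(n,f):
    p=imaging.snapshot(n); cv2.imwrite('pics/'+f+'.png',cv2.cvtColor(p['image'],cv2.COLOR_RGB2BGR)); return p
def ray(p,px,z):
    K=np.array(p['mtx']);R=np.array(p['R']);t=np.array(p['t'])
    d=R.T@np.linalg.solve(K,[px[0],px[1],1]); c=-R.T@t
    return c+d*(z-c[2])/d[2]
def proj(p,X):
    v=np.array(p['mtx'])@(np.array(p['R'])@np.array(X)+np.array(p['t'])); return v[:2]/v[2]
E
python3 - <<'E'
from h import *
o=robot.get_obs(); print(o)
for n in ['scene','side','wrist']:
    p=shot(n,n+'0'); print(n,'cam',-np.array(p['R']).T@p['t'])
    for t,z in [('cassette',0),('pad_a',.02),('pad_b',.02),('seat',.026),('case',0),('hook_a',0.04),('hook_b',.04)]:
        for f in ('landmark_of','recognise'):
            try:
                for r in getattr(imaging,f)(p,t)[:4]: print(n,f[:4],t,np.round(r['centre']),round(r['conf'],2),np.round(ray(p,r['centre'],z),3))
            except Exception as e: print(n,f,t,e)
E
```

```text
pics
{'time': 0.0, 'joint_positions': array([ 1.00591273e+00,  8.79292573e-02,  1.37225236e+00, -1.24251063e-05,
        1.68356829e+00, -1.03129585e-01]), 'qvel': array([ 0.00080247,  0.00140319,  0.00110675,  0.00019706, -0.00151931,
        0.00023034]), 'joint_torque': array([-1.12569091e-03, -3.40173197e+01, -3.02429581e+01,  7.15450547e-02,
        3.30048474e-02, -1.46575176e-04]), 'tool_pos': array([0.2447877 , 0.49196236, 0.22331915]), 'ee_rot': array([-1.57058653,  0.00214706,  1.10904116]), 'wrist_force': array([0.29990899, 0.65857466, 0.10157414]), 'wrist_torque': array([0.05990684, 0.01191471, 0.024738  ]), 'width': 0.09417229132505449}
scene cam [ 1.17411138 -0.55487899  0.85278572]
scene land cassette [203. 250.] 0.65 [ 0.269 -0.221  0.   ]
scene land cassette [226. 316.] 0.55 [ 0.483 -0.275 -0.   ]
scene land cassette [276. 360.] 0.55 [ 0.639 -0.248  0.   ]
scene reco cassette [200. 251.] 0.83 [ 0.268 -0.231  0.   ]
scene reco cassette [226. 321.] 0.68 [ 0.496 -0.282  0.   ]
scene reco cassette [274. 356.] 0.6 [ 0.627 -0.245  0.   ]
scene land pad_a [276. 342.] 0.79 [
[... 2551 characters left out ...]
636 -0.251  0.02 ]
side land seat [347. 203.] 0.65 [0.555 0.086 0.026]
side reco seat [488. 352.] 0.26 [ 0.634 -0.435  0.026]
side land case [356. 207.] 0.79 [0.582 0.087 0.   ]
side reco case [396. 200.] 0.7 [0.694 0.062 0.   ]
side landmark_of hook_a it knows: case, cassette, driver, glue, offcut, pad, sandblock, seat
side landmark_of hook_b it knows: case, cassette, driver, glue, offcut, pad, sandblock, seat
wrist cam [0.17161899 0.52890834 0.38457863]
wrist land case [372. 375.] 0.65 [0.419 0.468 0.   ]
wrist landmark_of hook_a it knows: case, cassette, driver, glue, offcut, pad, sandblock, seat
wrist landmark_of hook_b it knows: case, cassette, driver, glue, offcut, pad, sandblock, seat
```

View pics/scene0.png

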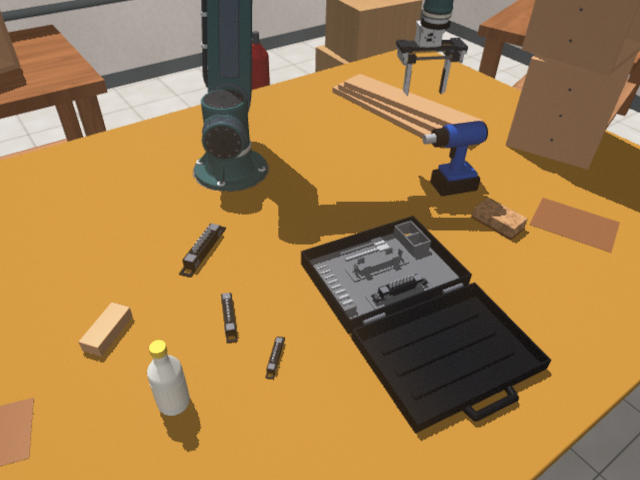

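View pics/side0.png

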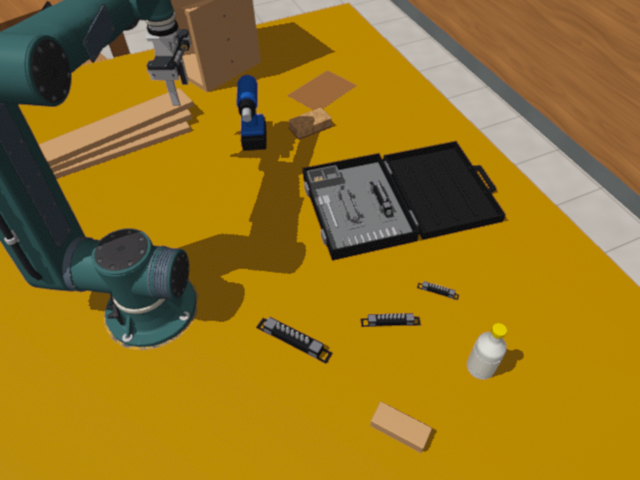

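View pics/wrist0.png

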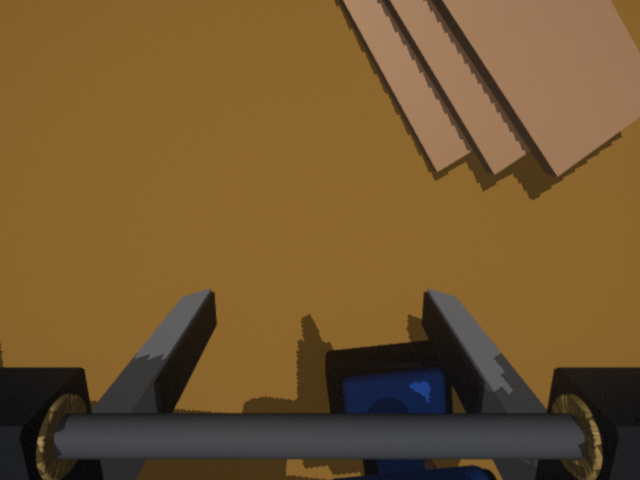

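```bash
cd pics; python3 - <<'E'
import cv2
a=cv2.imread('scene0.png')[200:400,160:340]; b=cv2.imread('side0.png')[260:380,260:480]
cv2.imwrite('sc0c.png',cv2.resize(a,None,fx=3,fy=3,interpolation=3)); cv2.imwrite('si0c.png',cv2.resize(b,None,fx=3.6,fy=3.6,interpolation=3))
E
```

```text
(no output)
```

View pics/sc0c.png

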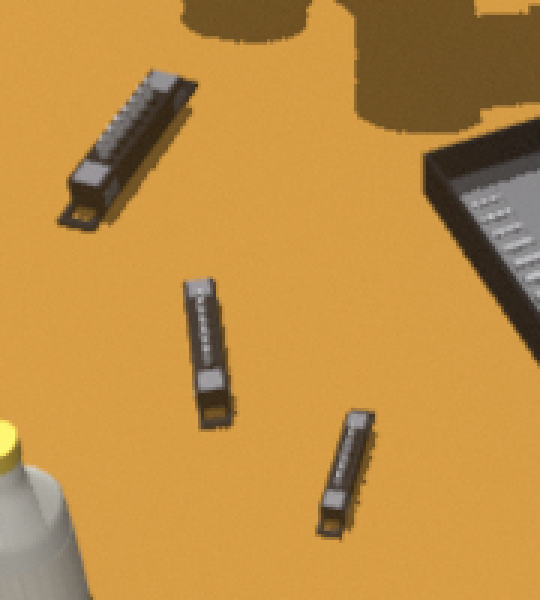

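View pics/si0c.png

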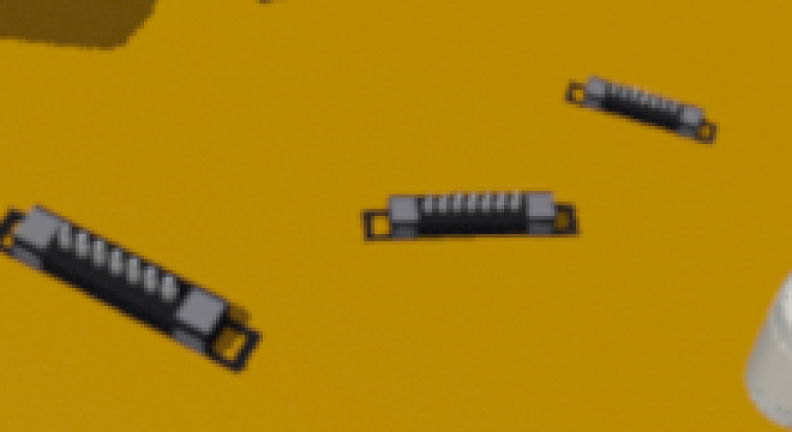

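```bash
python3 - <<'E'
from h import *
p=imaging.snapshot('side'); s=imaging.snapshot('scene')
f=lambda x,y:(260+x/3.6,260+y/3.6)
g=lambda x,y:(160+x/3,200+y/3)
for n,P,F,a,b in [('L',p,f,(3,232),(252,350)),('M',p,f,(363,225),(578,220)),('S',p,f,(567,93),(716,132)),
   ('L',s,g,(187,82),(78,225)),('M',s,g,(198,282),(216,426)),('S',s,g,(362,410),(329,534))]:
    A=ray(P,F(*a),.002);B=ray(P,F(*b),.002); print(n,A,B,np.linalg.norm(A-B))
for P,F in((p,'side'),(s,'scene')):
    c=P['image']; c=c[150:270,290:520] if F=='side' else c[210:340,290:480]
    cv2.imwrite('pics/%scase.png'%F,cv2.cvtColor(cv2.resize(c,None,fx=3.4 if F=='side' else 4,fy=3.4 if F=='side' else 4,interpolation=3),4))
E
```

```text
L [ 0.21905546 -0.15188519  0.002     ] [ 0.32856608 -0.29288174  0.002     ] 0.17852899649886367
M [ 0.4289163  -0.24398979  0.002     ] [ 0.55441353 -0.29841882  0.002     ] 0.13679207881087233
S [ 0.59846727 -0.2115305   0.002     ] [ 0.67100015 -0.27958669  0.002     ] 0.09946186614298672
L [ 0.2207961  -0.14442595  0.002     ] [ 0.3252224  -0.29245168  0.002     ] 0.18115315741501517
M [ 0.42881182 -0.24563028  0.002     ] [ 0.55209323 -0.29819789  0.002     ] 0.1340211188530146
S [ 0.59646506 -0.21039147  0.002     ] [ 0.66750999 -0.28064031  0.002     ] 0.09991136452458552
```

View pics/sidecase.png

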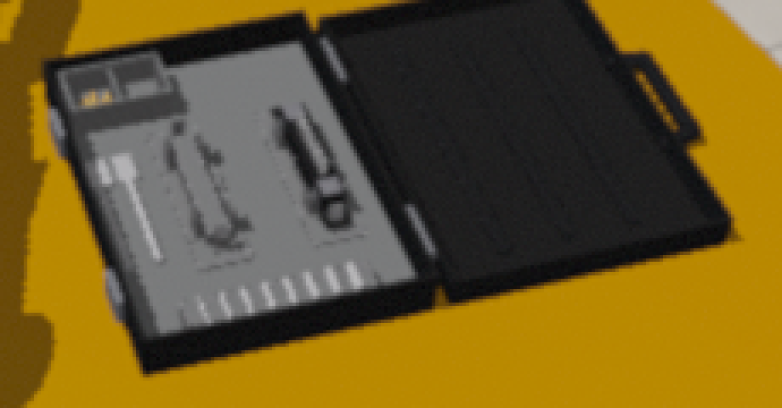

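View pics/scenecase.png

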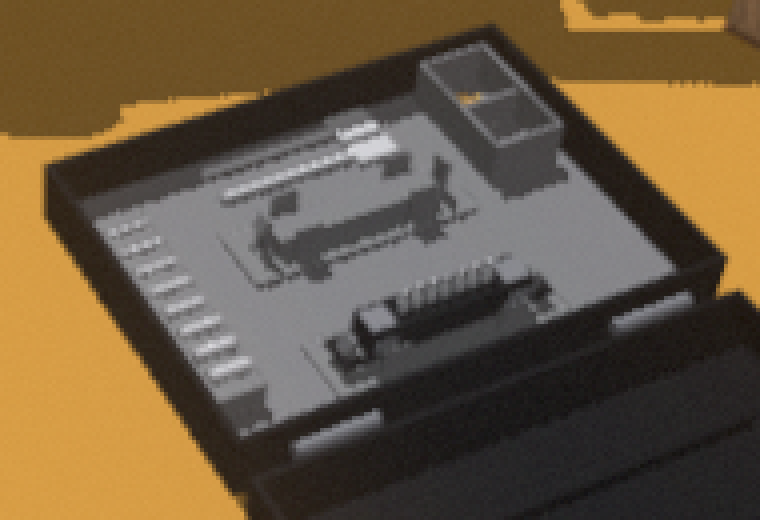

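```bash
cat >> h.py <<'E'
def Rt(o):
    from scipy.spatial.transform import Rotation as Ro
    return Ro.from_euler('xyz',o['ee_rot']).as_matrix()
E
python3 - <<'E'
from h import *
s=imaging.snapshot('scene');p=imaging.snapshot('side');w=imaging.snapshot('wrist')
o=robot.get_obs();T=Rt(o);print(T.round(3))
for px in [(320,240),(320,0),(320,479),(0,240),(639,240)]: print(px,T.T@(ray(w,px,0.0)-o['tool_pos']),T.T@(ray(w,px,0.02)-o['tool_pos']))
print('camtool',T.T@(-np.array(w['R']).T@w['t']-o['tool_pos']),(np.array(w['R'])@T).round(3))
for t in ('driver','glue','sandblock','offcut'):
    for P in(s,p):
        r=imaging.landmark_of(P,t)
        if r: print(t,round(r[0]['conf'],2),ray(P,r[0]['centre'],0))
g=lambda x,y:(290+x/4,210+y/4)
A=ray(s,g(262,235),.035);B=ray(s,g(440,190),.035);print('dock',A,B,(A+B)/2,np.degrees(np.arctan2(*(B-A)[1::-1])))
f=lambda x,y:(290+x/3.4,150+y/3.4)
A=ray(p,f(222,240),.035);B=ray(p,f(180,130),.035);print('dock',A,B,(A+B)/2,np.degrees(np.arctan2(*(B-A)[1::-1])))
E
```

```text
[[ 0.445  0.    -0.895]
 [ 0.895  0.     0.445]
 [ 0.    -1.    -0.   ]]
(320, 240) [ 0.00138752  0.22454396 -0.02360105] [ 0.00131438  0.20454389 -0.01810849]
(320, 0) [0.00104723 0.22454171 0.17567753] [0.00099178 0.20454176 0.17080666]
(320, 479) [ 0.00185675  0.22454706 -0.29838824] [ 0.00175921  0.20454683 -0.27860543]
(0, 240) [-0.29615596  0.22449076 -0.02382131] [-0.28075542  0.20449345 -0.0183173 ]
(639, 240) [ 0.29827272  0.22459704 -0.02338128] [ 0.28276014  0.20459421 -0.01790015]
camtool [-1.88970358e-05 -1.60037557e-01  8.20153973e-02] [[ 1.    -0.     0.001]
 [ 0.001 -0.279 -0.96 ]
 [ 0.001  0.96  -0.279]]
driver 0.63 [0.41190498 0.48332348 0.        ]
driver 0.85 [0.41174464 0.44856569 0.        ]
glue 0.96 [ 0.607004   -0.45100985  0.        ]
glue 0.87 [ 0.60841462 -0.44765258  0.        ]
sandblock 0.64 [5.89693127e-01 4.62582751e-01 1.11022302e-16]
sandblock 0.95 [0.61108557 0.46053557 0.        ]
dock [0.55329104 0.01707964 0.035     ] [0.58239071 0.12504066 0.035     ] [0.56784088 0.07106015 0.035     ] 74.9150640142099
dock [0.54297622 0.01453562 0.035     ] [0.56538181 0.13484244 0.035     ] [0.55417902 0.07468903 0.035     ] 79.45026373517754
```

Emit:
send_rows --moves "-1 -0.025 0 -0.027 0; -1 -0.026 0 -0.028 0; -1 -0.026 0 -0.028 0; -1 -0.026 0 -0.028 0; -1 -0.026 0 -0.028 0; -1 -0.026 0 -0.028 0; -1 -0.026 0 -0.028 0; -1 -0.026 0 -0.028 0; -1 -0.026 0 -0.028 0; -1 -0.026 0 -0.028 0"

```text
time: 3.43
tool_pos: [0.3797, 0.1345, 0.2248]
ee_rot: [-1.572, -0.001, 1.109]
wrist_force: [1.4, 0.3, 0.3]
width: 0.0938
```

Emit:
send_rows --moves "-1 -0.026 0 -0.028 0; -1 -0.026 0 -0.028 0; -1 -0.026 0 -0.028 0; -1 -0.026 0 -0.028 0; -1 -0.026 0 -0.028 0; -1 -0.026 0 -0.028 0; -1 -0.026 0 -0.028 0; -1 -0.026 0 -0.028 0; -1 -0.026 0 -0.028 0; -1 -0.026 0 -0.028 0"

```text
time: 4.27
tool_pos: [0.5146, -0.2233, 0.2245]
ee_rot: [-1.571, -0.0, 1.109]
wrist_force: [0.5, 0.7, -0.2]
width: 0.0939
```

Emit:
send_rows --moves "-1 -0.026 0 -0.026 0; -1 -0.026 0 -0.025 0; -1 0 0 0 -3.3; -1 0 0.02 0 0; -1 0 0.02 0 0; -1 0 0 0 0; -1 0 0 0 0; -1 0 0 0 0; -1 0 0 0 0; -1 0 0 0 0"

```text
time: 5.1
tool_pos: [0.5374, -0.2908, 0.1864]
ee_rot: [-1.574, 0.0, 1.167]
wrist_force: [0.4, 0.7, -0.2]
width: 0.094
```

```bash
python3 - <<'E'
from h import *
o=robot.get_obs();T=Rt(o);print(o['time'],o['tool_pos'],np.degrees(o['ee_rot']))
w=shot('wrist','w1'); np.save('w1.npy',w['image'])
for t,z in (('cassette',0),('pad_a',.02)):
  for r in imaging.landmark_of(w,t): X=ray(w,r['centre'],z);print(t,r['conf'],r['centre'],X,T.T@(X-o['tool_pos']))
E
```

```text
5.1 [ 0.5374222  -0.29077765  0.18635805] [-9.01765221e+01  2.79112348e-02  6.68618137e+01]
cassette 0.89 [408.5, 304.0] [ 0.63446781 -0.24647306  0.        ] [ 0.07896558  0.18654002 -0.07125538]
cassette 0.62 [314.4, 163.1] [ 0.49026781 -0.27426902  0.        ] [-0.00325786  0.1862052   0.05042227]
pad_a 0.97 [428.8, 277.3] [ 0.6087906  -0.22409147  0.02      ] [ 0.08944718  0.16643516 -0.03891059]
pad_a 0.92 [315.6, 103.0] [ 0.44962251 -0.25565149  0.02      ] [-0.00211925  0.16606704  0.09505199]
pad_a 0.92 [392.6, 338.6] [ 0.64917481 -0.27027509  0.02      ] [ 0.06284756  0.16661844 -0.09419384]
pad_a 0.67 [315.6, 216.4] [ 0.52650682 -0.2886097   0.02      ] [-0.00221459  0.16632481  0.01140173]
```

View pics/w1.png

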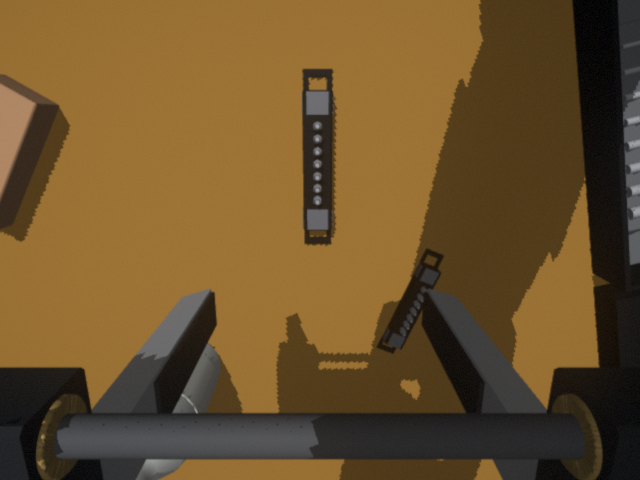

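```bash
python3 - <<'E'
from h import *
o=robot.get_obs();T=Rt(o)
w=imaging.snapshot('wrist')
im=w['image'][55:260,280:360]; 
cv2.imwrite('pics/w1c.png',cv2.cvtColor(cv2.resize(im,None,fx=2.9,fy=2.9,interpolation=0),4))
for px,z in [((317.5,69),.003),((317.5,244),.003),((305.5,91),.02),((329.5,91),.02),((305.5,230),.02),((329.5,230),.02)]: print(px,T.T@(ray(w,px,z)-o['tool_pos']))
g=w['image'].sum(2); 
for r in (102,150,219): print(r,g[r,296:340].astype(int))
print(g[60:80,317],g[235:252,317])
E
```

```text
(317.5, 69) [-0.00081427  0.18230157  0.11965778]
(317.5, 244) [-0.00079357  0.18253254 -0.01552898]
(305.5, 91) [-0.00935493  0.16533148  0.10315157]
(329.5, 91) [0.00781254 0.16532797 0.10316861]
(305.5, 230) [-0.01014284  0.16550668  0.00069769]
(329.5, 230) [0.00863186 0.16550285 0.00071491]
102 [319 324 321 325 332 322 209 122 126 154 286 332 331 334 331 335 333 333
 333 333 331 334 329 334 335 332 328 336 335 332 332 329 233 145 115 105
 120 194 287 319 318 317 329 324]
150 [326 318 320 323 320 318 235 140  98 116 118 120 111 115 111 114 122 212
 311 336 341 344 337 317 285 183 117 109 117 115 109 110 115 110  98 100
 161 178 231 297 318 326 325 327]
219 [325 327 324 324 326 322 310 212 127 109 142 265 315 308 309 313 311 309
 310 307 314 310 309 312 315 302 310 309 309 313 307 268 177 118 106 157
 191 188 188 243 300 319 327 319]
[328 318 323 318 321 320 321 323 316 260 150 122 121 127 117 117 118 117
 143 201] [185 222 215 122 111 110 112 107 107 141 240 314 323 329 322 326 325]
```

View pics/w1c.png

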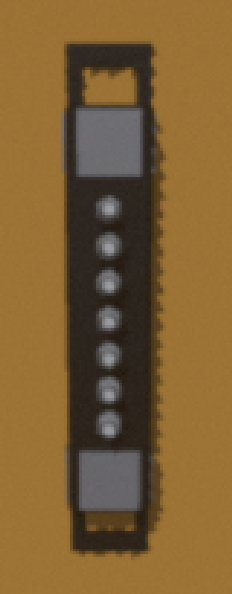

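Emit:
send_rows --moves "-1 -0.001 0 0.02 0; -1 0 0 0.02 0; -1 0 0.02 0.012 0; -1 0 0.03 0 0; -1 0 0.03 0 0; -1 0 0.03 0 0; -1 0 0.025 0 0; -1 0 0.015 0 0; -1 0 0.012 0 0; -1 0 0 0 0"

```text
time: 6.13
tool_pos: [0.488, -0.2707, 0.0209]
ee_rot: [-1.569, -0.001, 1.167]
wrist_force: [-0.5, 0.1, -0.1]
width: 0.094
```

Emit:
send_rows --moves "1 0 0 0 0; 1 0 0 0 0; 1 0 0 0 0; 1 0 0 0 0; 1 0 0 0 0; 1 0 0 0 0; 1 0 0 0 0; 1 0 0 0 0; 1 0 0 0 0; 1 0 0 0 0"

```text
time: 6.97
tool_pos: [0.4885, -0.271, 0.0224]
ee_rot: [-1.571, -0.0, 1.167]
wrist_force: [1.1, 0.5, 0.3]
width: 0.0304
```

```bash
python3 - <<'E'
from h import *
o=robot.get_obs();print(o['time'],o['tool_pos'],np.degrees(o['ee_rot']),o['width'])
w=shot('wrist','w2');w=shot('side','s2')
E
```

```text
6.9667 [ 0.488533   -0.27102619  0.02244474] [-8.99967784e+01 -5.41699650e-03  6.68386632e+01] 0.03035798816866872
```

View pics/w2.png

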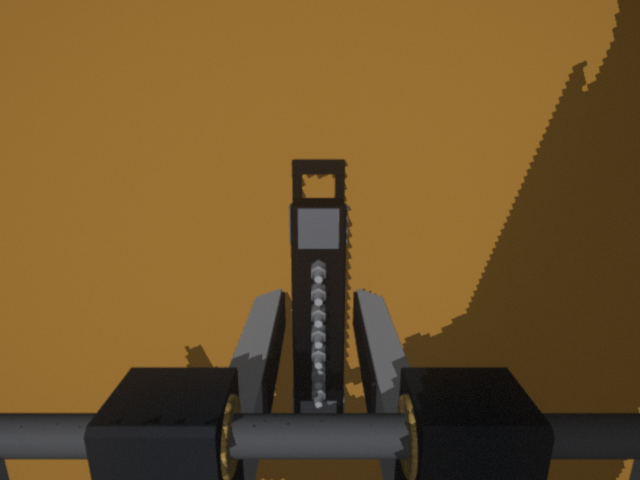

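Emit:
send_rows --moves "1 0 0 0 0; 1 0 0 0 0; 1 0 0 0 0; 1 0 -0.005 0 0; 1 0 -0.015 0 0; 1 0 -0.025 0 0; 1 0 -0.03 0 0; 1 0 -0.03 0 7; 1 0 -0.03 0 7; 1 0 -0.025 0 7"

```text
time: 7.9
tool_pos: [0.4888, -0.2712, 0.1853]
ee_rot: [-1.573, -0.001, 0.794]
wrist_force: [0.0, -1.3, -1.0]
width: 0.022
```

Emit:
send_rows --moves "1 0 -0.015 0 7; 1 0 -0.005 0 7; 1 0 0 0 7; 1 0 0 0 7; 1 0 0 0 7; 1 0 0 0 7; 1 0 0 0 7; 1 0 0 0 7; 1 0 0 0 1.8; 1 0 0 0 0"

```text
time: 8.73
tool_pos: [0.4885, -0.271, 0.2027]
ee_rot: [-1.571, -0.0, -0.209]
wrist_force: [0.2, 0.8, 0.0]
width: 0.0215
```

Emit:
send_rows --moves "1 -0.006 0 0.02 0; 1 -0.011 0 0.036 0; 1 -0.011 0 0.036 0; 1 -0.011 0 0.036 0; 1 -0.011 0 0.036 0; 1 -0.011 0 0.036 0; 1 -0.011 0 0.036 0; 1 -0.011 0 0.036 0; 1 -0.011 0 0.036 0; 1 -0.011 0 0.02 0"

```text
time: 9.57
tool_pos: [0.4533, 0.0748, 0.2028]
ee_rot: [-1.569, -0.0, -0.205]
wrist_force: [0.3, -0.5, -0.2]
width: 0.0219
```

Emit:
send_rows --moves "1 0 0 0 0; 1 0 0 0 0; 1 0 0 0 0; 1 0 0 0 0; 1 0 0 0 0; 1 0 0 0 0; 1 0 0 0 0; 1 0 0 0 0; 1 0 0 0 0; 1 0 0 0 0"

```text
time: 10.4
tool_pos: [0.4538, 0.0714, 0.2024]
ee_rot: [-1.571, 0.0, -0.209]
wrist_force: [-0.9, 0.7, -0.4]
width: 0.0218
```

```bash
python3 - <<'E'
from h import *
o=robot.get_obs();T=Rt(o);print(o['time'],o['tool_pos'],np.degrees(o['ee_rot']),o['width'])
w=shot('wrist','w3')
for t,z in (('seat',.026),('cassette',0),('pad_a',.046)):
  for r in imaging.landmark_of(w,t): X=ray(w,r['centre'],z);print(t,r['conf'],r['centre'],X,T.T@(X-o['tool_pos']))
E
```

```text
10.4 [0.45382061 0.071442   0.20244595] [-8.99948193e+01  3.39599944e-03 -1.19748251e+01] 0.02184848864668064
seat 0.77 [444.0, 185.8] [0.55643338 0.08388193 0.026     ] [0.0978092  0.17644318 0.03344357]
cassette 0.75 [317.5, 307.9] [ 0.4351342  -0.00896428  0.        ] [-0.00158493  0.20243858 -0.08255194]
cassette 0.72 [551.0, 479.0] [ 0.63354405 -0.24934059  0.        ] [ 0.24238104  0.20240658 -0.27653093]
pad_a 0.9 [319.9, 231.2] [0.45448683 0.07300453 0.046     ] [0.0003368  0.15644608 0.00165261]
pad_a 0.61 [317.1, 414.3] [ 0.41843765 -0.08659535  0.046     ] [-0.00181382  0.15643141 -0.16195374]
pad_a 0.61 [538.6, 475.8] [ 0.60196148 -0.19255281  0.046     ] [ 0.19970057  0.15641354 -0.22752757]
```

View pics/w3.png

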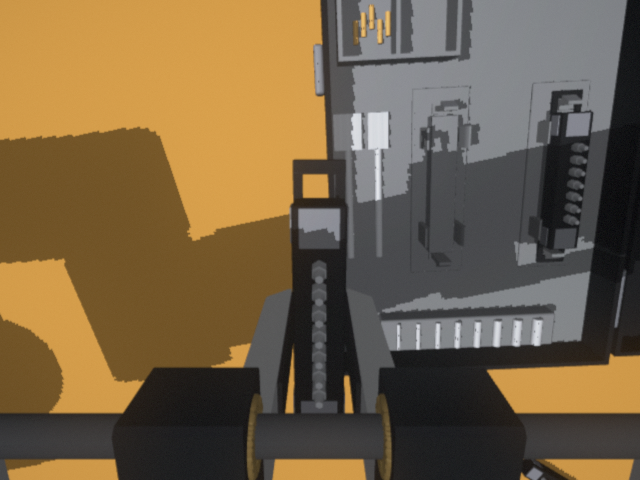

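```bash
python3 - <<'E'
import cv2
a=cv2.imread('pics/w3.png')
cv2.imwrite('pics/w3d.png',cv2.resize(a[75:280,390:500],None,fx=2.9,fy=2.9,interpolation=3)[:600])
cv2.imwrite('pics/w3e.png',cv2.resize(a[75:280,510:630],None,fx=2.9,fy=2.9,interpolation=3)[:600])
cv2.imwrite('pics/w3f.png',cv2.resize(a[140:430,260:380],None,fx=2,fy=2,interpolation=3)[:600])
E
```

```text
(no output)
```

View pics/w3d.png

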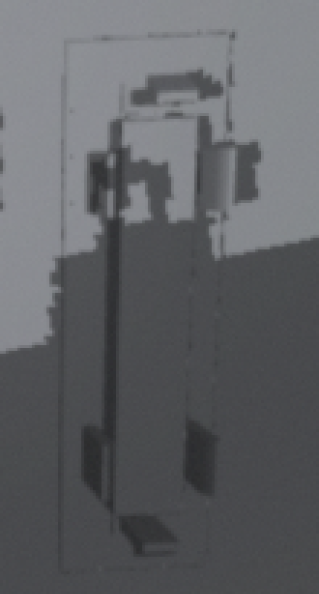

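View pics/w3e.png

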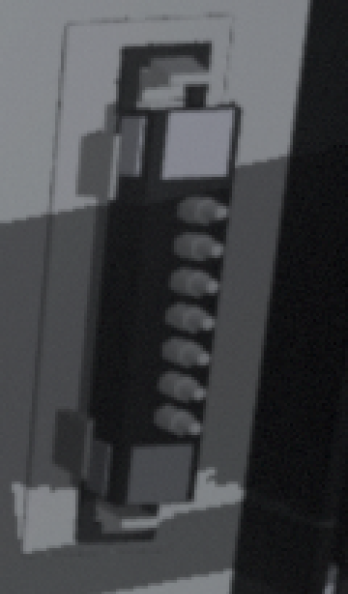

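View pics/w3f.png

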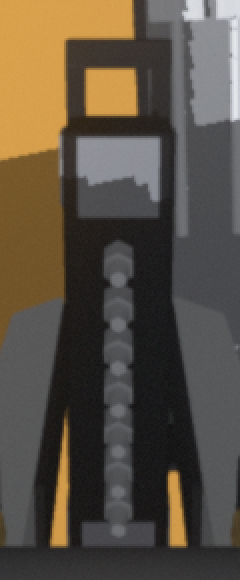

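```bash
python3 - <<'E'
from h import *
o=robot.get_obs();T=Rt(o)
w=imaging.snapshot('wrist')
im=cv2.cvtColor(w['image'],4); np.save('w3.npy',w['image'])
f=lambda x,y:(390+(x+.5)/2.9-.5,75+(y+.5)/2.9-.5)
def q(n,px,z): print(n,np.round(px,1),(T.T@(ray(w,px,z)-o['tool_pos']))[[0,2]].round(4))
for n,a,z in [('panTL',(66,38),.012),('panTR',(233,34),.012),('panBL',(60,572),.012),('panBR',(210,566),.012),
 ('seatTL',(113,117),.026),('seatTR',(197,115),.026),('seatBL',(113,518),.026),('seatBR',(186,518),.026),
 ('hookT l',(157,92),.0398),('hookT r',(199,92),.0398),('hookT bot l',(157,103),.0398),('hookT bot r',(199,103),.0398),('hookB',(137,542),.0398),('hookBr',(176,542),.0398),('hookBbot',(150,553),.0398)]: q(n,f(*a),z)
q('heldendL',(293,160),.183);q('heldendR',(343,160),.183)
f2=lambda x,y:(260+x/2,140+y/2)
q('endL',f2(66,39),.183);q('endR',f2(172,40),.183)
q('slotTL',f2(85,68),.183);q('slotTR',f2(137,68),.183)
q('padTL',f2(78,138),.20);q('padTR',f2(160,138),.20);q('padBL',f2(77,217),.20);q('padBR',f2(160,217),.20)
c=im[75:280,390:500]; c=cv2.convertScaleAbs(c,alpha=1.8); cv2.imwrite('pics/w3g.png',cv2.resize(c[:75],None,fx=7,fy=7,interpolation=0)); cv2.imwrite('pics/w3h.png',cv2.resize(c[135:205],None,fx=7,fy=7,interpolation=0))
E
```

```text
panTL [412.4  87.8] [0.0714 0.1068]
panTR [470.   86.4] [0.1156 0.1079]
panBL [410.4 271.9] [ 0.0789 -0.0432]
panBR [462.1 269.8] [ 0.1235 -0.0413]
seatTL [428.6 115. ] [0.0819 0.0866]
seatTR [457.6 114.3] [0.1036 0.0871]
seatBL [428.6 253.3] [ 0.0897 -0.022 ]
seatBR [453.8 253.3] [ 0.1104 -0.022 ]
hookT l [443.8 106.4] [0.0889 0.0923]
hookT r [458.3 106.4] [0.0993 0.0923]
hookT bot l [443.8 110.2] [0.0891 0.0897]
hookT bot r [458.3 110.2] [0.0995 0.0897]
hookB [436.9 261.6] [ 0.0931 -0.0246]
hookBr [450.4 261.6] [ 0.1037 -0.0246]
hookBbot [441.4 265.4] [ 0.0969 -0.0278]
heldendL [293 160] [-0.0113  0.0664]
heldendR [343 160] [0.0093 0.0664]
endL [293.  159.5] [-0.0113  0.0666]
endR [346. 160.] [0.0105 0.0664]
slotTL [302.5 174. ] [-0.0074  0.0607]
slotTR [328.5 174. ] [0.0034 0.0607]
padTL [299. 209.] [-0.0083  0.0492]
padTR [340. 209.] [0.0075 0.0493]
padBL [298.5 248.5] [-0.0087  0.0334]
padBR [340.  248.5] [0.0077 0.0334]
```

View pics/w3g.png

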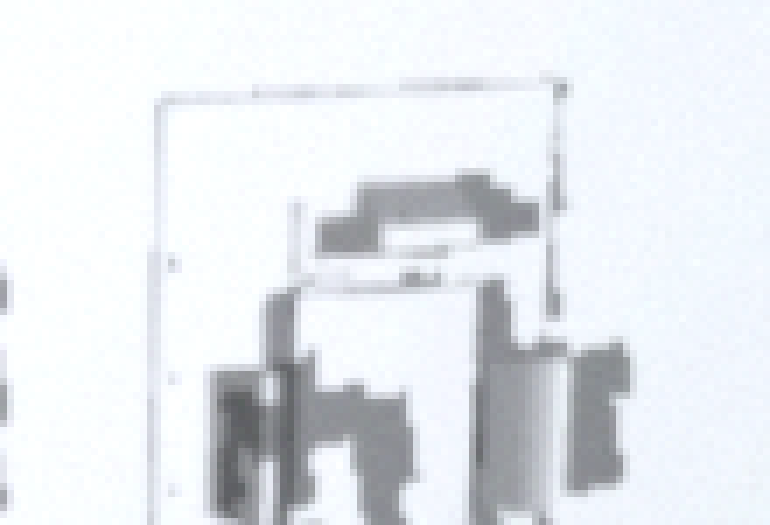

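View pics/w3h.png

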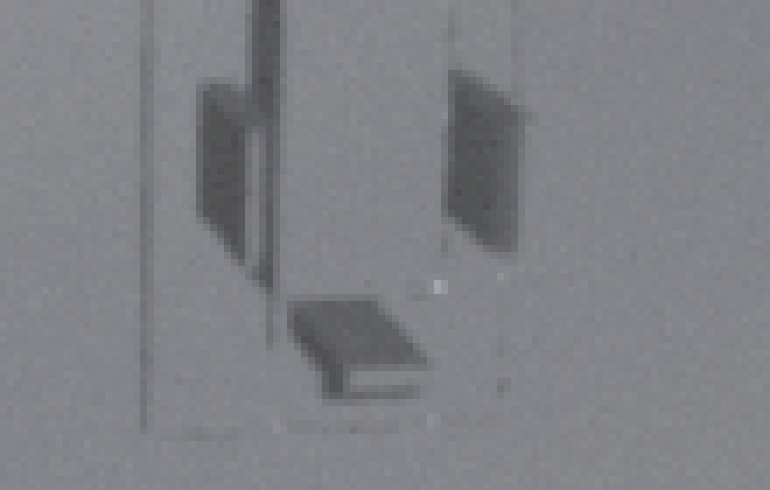

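```bash
python3 - <<'E'
from h import *
im=cv2.cvtColor(np.load('w3.npy'),4); g=cv2.cvtColor(im,6)
cl=cv2.createCLAHE(4,(8,8)).apply(g)
cv2.imwrite('pics/w3i.png',cv2.resize(cl[75:280,390:640],None,fx=3,fy=2.9,interpolation=3))
lsd=cv2.createLineSegmentDetector()
o=robot.get_obs();T=Rt(o)
w=imaging.snapshot('wrist')
L=lsd.detect(g)[0][:,0]
for l in L:
    if l[0]>320 and l[2]>320:
        ln=np.hypot(l[2]-l[0],l[3]-l[1])
        if ln>30:
            for z in (.02,):
                a=T.T@(ray(w,l[:2],z)-o['tool_pos']);b=T.T@(ray(w,l[2:],z)-o['tool_pos']);d=b-a
                an=np.degrees(np.arctan2(d[0],d[2])); an=(an+45)%90-45
                print(l.round(1),round(ln),'slope',an.round(2))
E
```

```text
[388.1 350.4 478.1 347.1] 90 slope -2.39
[537.1 344.8 574.6 339.8] 38 slope -8.79
[343.4 375.6 344.  413.1] 37 slope -1.81
[353.  413.3 348.6 375.9] 38 slope -6.98
[387.5 149.4 387.3 110.6] 39 slope -2.78
[485.7 369.7 514.6 412.1] 51 slope -35.31
[322.6  91.9 320.3   0.6] 91 slope -1.72
[606.9 364.4 487.  369.2] 120 slope -2.67
[361.2 149.4 360.6 111.9] 38 slope -2.62
[326.6 156.9 324.1  96.9] 60 slope -2.79
[381.9 254.4 379.4 149.4] 105 slope -3.71
[5.806e+02 3.394e+02 6.266e+02 4.000e-01] 342 slope -2.78
[514.4 412.6 638.1 412.5] 124 slope -0.05
[390.3  53.1 390.    0.6] 52 slope -3.07
[338.1  61.4 459.3  55. ] 121 slope -2.87
[339.1 239.4 339.8 209.3] 30 slope 0.32
[631.9 458.7 538.1 458.6] 94 slope 0.05
[457.   60.1 338.1  66.7] 119 slope -2.99
[336.4   0.6 338.2  59.4] 59 slope -2.68
[622.2 270.7 613.4 325.9] 56 slope -2.61
[375.  168.1 375.1 198.1] 30 slope -2.34
[617.1 325.7 625.7 271.9] 54 slope -2.79
[380.6 311.8 550.7 304.1] 170 slope -2.88
[391.5 474.3 389.1 409.3] 65 slope -4.43
[456.2 149.3 457.6 115.6] 34 slope -2.76
[366.7 113.1 367.  148.1] 35 slope -2.45
[537.4 459.6
[... 273 characters left out ...]
8
[445.2  49.4 446.7   0.6] 49 slope -2.84
[460.2  54.3 462.2   0.6] 54 slope -2.94
[400.3  51.9 400.6   0.6] 51 slope -2.72
[375.4 409.5 379.  368.2] 41 slope 2.06
[464.  164.  499.5 156.3] 36 slope -12.35
[588.2 271.2 535.8 281.4] 53 slope -11.98
[457.4   0.6 455.8  49.4] 49 slope -3.02
[326.6   0.6 333.5 156.9] 156 slope -3.18
[534.2 283.7 460.3 297.9] 75 slope -12.0
[382.5 411.9 386.3 445.7] 34 slope -7.9
[353.6 256.9 350.6 151.8] 105 slope -2.91
[375.5 203.1 376.1 254.4] 51 slope -2.84
[533.4  85.6 528.2 145.6] 60 slope -2.74
[425.  221.9 426.5 160.6] 61 slope -2.67
[431.2 151.9 428.9 250.6] 99 slope -2.87
[525.6 145.6 531.   83. ] 63 slope -2.64
[537.8 215.7 544.5 146.6] 69 slope -2.78
```

View pics/w3i.png

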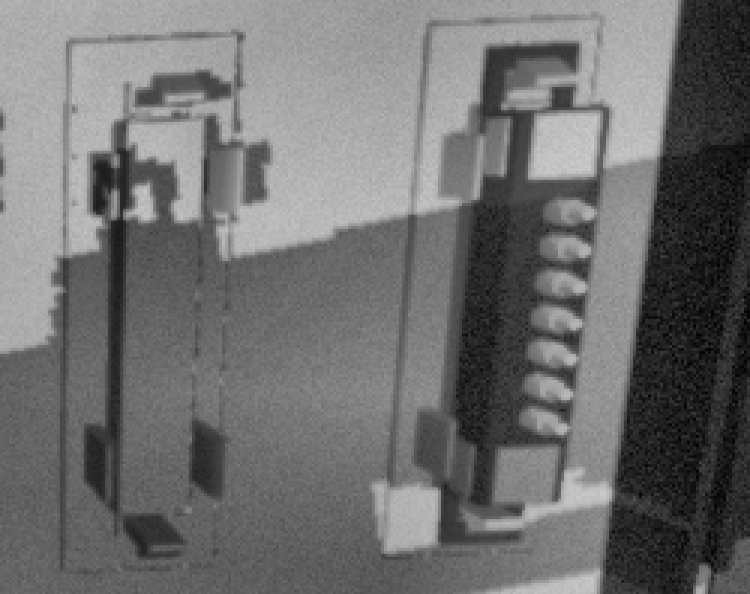

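Emit:
send_rows --moves "1 0 0 0 -2.8; 1 0.015 0 0.004 0; 1 0.025 0 0.007 0; 1 0.025 0.01 0.007 0; 1 0.02 0.02 0.006 0; 1 0.0135 0.03 0.0047 0; 1 0 0.03 0 0; 1 0 0.02 0 0; 1 0 0.01 0 0; 1 0 0 0 0"

```text
time: 11.53
tool_pos: [0.5536, 0.0842, 0.0792]
ee_rot: [-1.572, 0.006, -0.16]
wrist_force: [-0.2, 0.0, -0.8]
width: 0.0218
```

Emit:
send_rows --moves "1 0 0 0 0; 1 0 0 0 0; 1 0 0 0 0; 1 0 0 0 0; 1 0 0 0 0; 1 0 0 0 0; 1 0 0 0 0; 1 0 0 0 0; 1 0 0 0 0; 1 0 0 0 0"

```text
time: 12.37
tool_pos: [0.5556, 0.0843, 0.0824]
ee_rot: [-1.571, 0.0, -0.16]
wrist_force: [1.1, -0.2, -0.3]
width: 0.0222
```

```bash
python3 - <<'E'
from h import *
o=robot.get_obs();T=Rt(o);print(o['time'],o['tool_pos'],np.degrees(o['ee_rot']),o['width'],o['wrist_force'])
w=shot('wrist','w4');s=shot('scene','c4');p=shot('side','d4')
np.save('w4.npy',w['image'])
cv2.imwrite('pics/w4c.png',cv2.resize(cv2.cvtColor(w['image'],4)[0:300,220:440],None,fx=2,fy=2,interpolation=3))
cv2.imwrite('pics/c4c.png',cv2.resize(cv2.cvtColor(s['image'],4)[210:340,290:480],None,fx=4,fy=4,interpolation=3))
cv2.imwrite('pics/d4c.png',cv2.resize(cv2.cvtColor(p['image'],4)[140:270,290:440],None,fx=4,fy=4,interpolation=3))
E
```

```text
12.3667 [0.55558648 0.0842548  0.08242462] [-8.99952920e+01  5.09610637e-03 -9.15988414e+00] 0.022162312800741685 [ 1.11549663 -0.20497455 -0.28701639]
```

View pics/w4c.png

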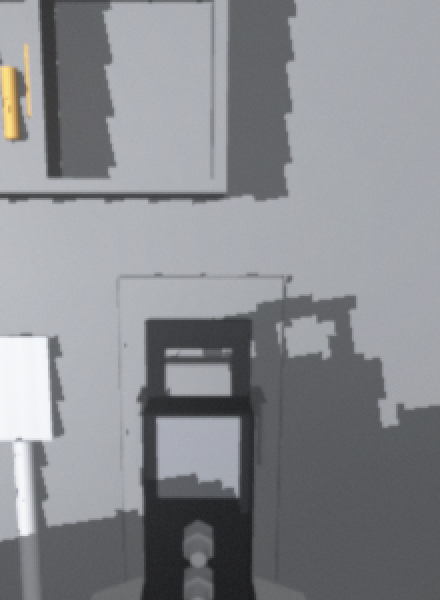

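View pics/c4c.png

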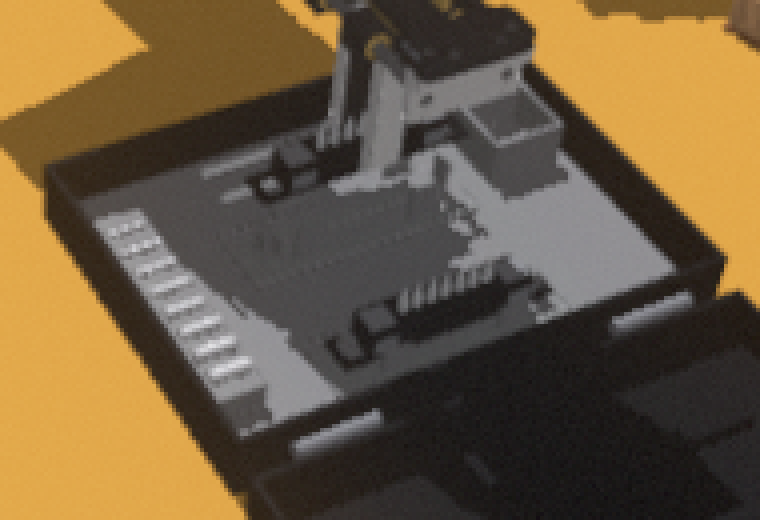

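View pics/d4c.png

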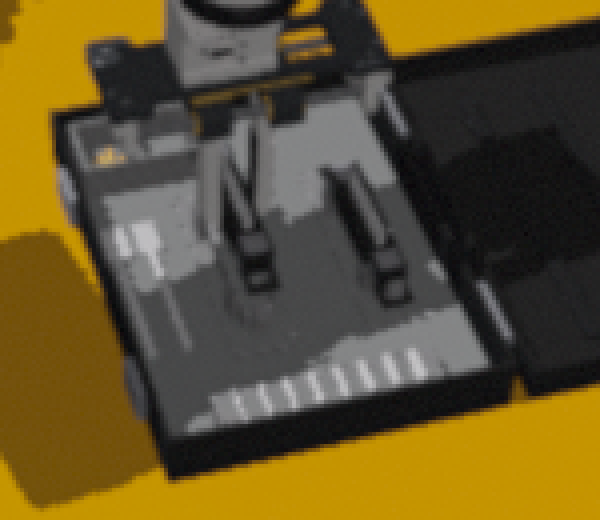

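```bash
python3 - <<'E'
from h import *
o=robot.get_obs();T=Rt(o)
w=imaging.snapshot('wrist')
f=lambda x,y:(220+(x+.5)/2-.5,(y+.5)/2-.5)
def q(n,px,z): print(n,np.round(px,1),(T.T@(ray(w,px,z)-o['tool_pos']))[[0,2]].round(4))
q('panTL',f(119,277),.012);q('panTR',f(287,278),.012)
q('panL low',f(124,520),.012);
b=.0824-.0224
q('eyeTL',f(147,319),b+.003);q('eyeTR',f(252,319),b+.003)
c=cv2.convertScaleAbs(cv2.cvtColor(w['image'],4)[130:260,270:370],alpha=1.5)
cv2.imwrite('pics/w4d.png',cv2.resize(c,None,fx=4.6,fy=4.6,interpolation=0))
g=cv2.cvtColor(w['image'],7)
L=cv2.createLineSegmentDetector().detect(g)[0][:,0]
for l in L:
    ln=np.hypot(l[2]-l[0],l[3]-l[1])
    if ln>30 and max(l[1],l[3])<400:
        z=.012
        a=T.T@(ray(w,l[:2],z)-o['tool_pos']);bb=T.T@(ray(w,l[2:],z)-o['tool_pos']);d=bb-a
        an=np.degrees(np.arctan2(d[0],d[2])); an=(an+45)%90-45
        if abs(an)<3:print(l.round(1),round(ln),'slope',an.round(2))
E
```

```text
panTL [279.2 138.2] [-0.0213  0.0733]
panTR [363.2 138.8] [0.0225 0.0731]
panL low [281.8 259.8] [-0.0215  0.0067]
eyeTL [293.2 159.2] [-0.0112  0.0667]
eyeTR [345.8 159.2] [0.0104 0.0668]
[133.8   0.4 143.9  95.4] 96 slope 0.04
[207.4 219.4 203.6 166.8] 53 slope 0.01
[144.4  95.6 331.9  95.7] 187 slope -0.01
[245.5 219.4 243.1 168.1] 51 slope 0.08
[200.6 167.7 164.4 168. ] 36 slope -0.54
[192.2   6.7 199.1  82.1] 76 slope -1.19
[150.1  87.9 141.2   0.4] 88 slope -0.02
[242.9  86.9 239.    0.5] 86 slope 0.01
[1.506e+02 3.695e+02 1.054e+02 3.000e-01] 372 slope 0.01
[291.1 255.7 290.3 208.1] 48 slope 0.05
[196.9  88.5 150.6  88.4] 46 slope 0.1
[530.6 190.7 495.6 190.5] 35 slope 0.19
[295.6 197.5 341.9 197.4] 46 slope -0.17
[340.6 207.7 296.9 207.7] 44 slope -0.01
[638.7  83.5 628.2 138.4] 56 slope -0.21
[206.1  11.9 206.9  55.7] 44 slope 2.97
[210.6 166.9 214.9 219.3] 53 slope -0.79
[339.2 246.9 339.6 209.3] 38 slope -0.17
[292.6 191.9 292.  160.6] 31 slope -0.18
[295.6 159.3 346.9 157. ] 51 slope -2.59
[334.4 173.4 303.1 173.5] 31 slope -0.3
[154.2  98.1 180.9 366.7] 270 slope 0.04
[5
[... 684 characters left out ...]
pe -0.12
[495.6 223.8 525.6 223.9] 30 slope 0.12
[460.7 329.2 471.6 225.2] 105 slope 0.14
[358.1 139.  280.6 138.8] 77 slope 0.02
[324.   86.9 324.3   3.1] 84 slope -0.02
[246.5   0.6 249.9  85.7] 85 slope 0.02
[535.6 138.9 456.9 139. ] 79 slope -0.12
[149.4 295.6 114.9   0.6] 297 slope -0.0
[447.9 201.9 453.3 138.1] 64 slope -0.08
[182.7 220.7 195.5 364.4] 144 slope 0.01
[506.9 136.1 536.9 136.3] 30 slope 0.44
[161.6   0.5 169.4  85.6] 85 slope -0.12
[229.5 270.6 235.  363.2] 93 slope 0.1
[456.1 139.4 450.6 201.9] 63 slope -0.04
[189.4  99.4 158.1  98.8] 31 slope 0.98
[203.2 363.2 191.3 221.7] 142 slope -0.01
[434.1 364.3 447.7 206.8] 158 slope 0.05
[450.5 206.9 438.8 340.6] 134 slope -0.01
```

View pics/w4d.png

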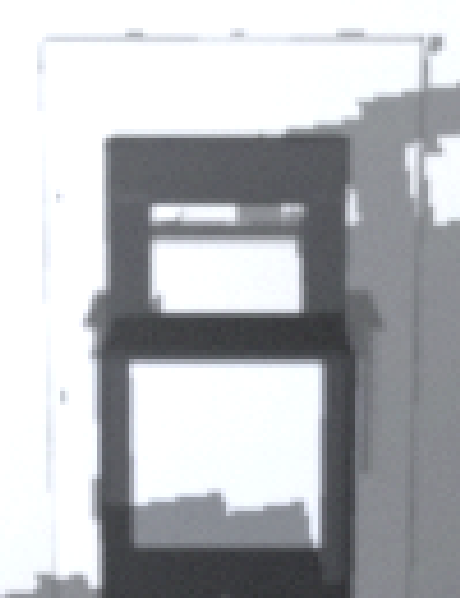

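```bash
python3 - <<'E'
from h import *
o=robot.get_obs();T=Rt(o)
w=imaging.snapshot('wrist')
def q(n,px,z): print(n,np.round(px,1),(T.T@(ray(w,px,z)-o['tool_pos']))[[0,2]].round(4))
q('seatend',(320,180.3),.026);q('seatend u',(320,178.9),.026);q('guideL',(288.5,199),.037);q('guideR',(353,199),.037)
q('slot out',(319,173.6),.063);q('slot in',(319,197.5),.063)
c=cv2.convertScaleAbs(cv2.cvtColor(w['image'],4)[120:390,420:560],alpha=2)
cv2.imwrite('pics/w4e.png',cv2.resize(c,None,fx=2.2,fy=2.2,interpolation=3))
c=cv2.convertScaleAbs(cv2.cvtColor(w['image'],4)[165:205,295:355],alpha=1.1)
cv2.imwrite('pics/w4f.png',cv2.resize(c,None,fx=12,fy=12,interpolation=0))
E
```

```text
seatend [320.  180.3] [-0.      0.0533]
seatend u [320.  178.9] [-0.     0.054]
guideL [288.5 199. ] [-0.0153  0.0457]
guideR [353 199] [0.0159 0.0457]
slot out [319.  173.6] [-0.0006  0.0609]
slot in [319.  197.5] [-0.0006  0.0509]
```

View pics/w4e.png

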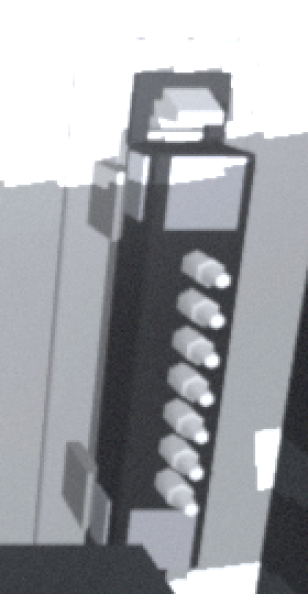

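View pics/w4f.png

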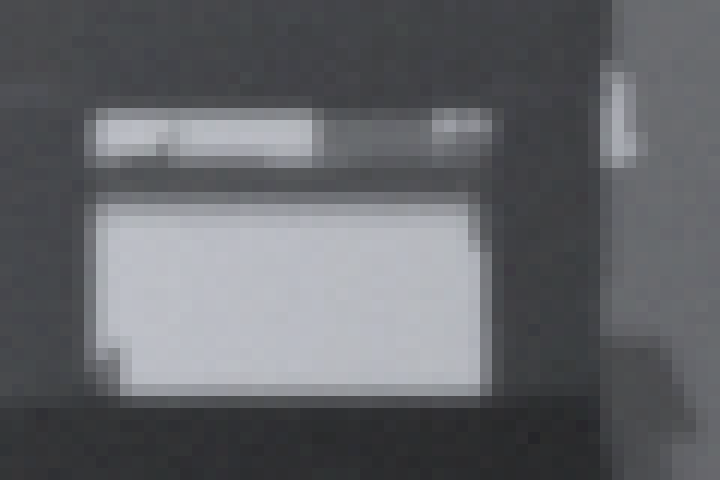

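Emit:
send_rows --moves "1 0.0008 0 0 0; 1 0 0.004 0 0; 1 0 0.004 0 0; 1 0 0.004 0 0; 1 0 0.004 0 0; 1 0 0.002 0 0; 1 0 0 0 0; 1 0 0 0 0; 1 0 0 0 0; 1 0 0 0 0"

```text
time: 13.45
tool_pos: [0.5566, 0.0841, 0.0648]
ee_rot: [-1.571, -0.001, -0.16]
wrist_force: [-0.6, 1.0, -0.8]
width: 0.0216
```

```bash
python3 - <<'E'
from h import *
o=robot.get_obs();T=Rt(o);print(o['time'],o['tool_pos'],np.degrees(o['ee_rot']),o['width'],o['wrist_force'],o['wrist_torque'])
w=shot('wrist','w5');s=shot('scene','c5');p=shot('side','d5')
a=cv2.resize(cv2.cvtColor(w['image'],4)[120:320,240:400],None,fx=3,fy=3,interpolation=3)
b=cv2.resize(cv2.cvtColor(p['image'],4)[160:240,310:410],None,fx=3,fy=3,interpolation=3)
c=cv2.resize(cv2.cvtColor(s['image'],4)[215:315,330:430],None,fx=3,fy=3,interpolation=3)
v=np.zeros((600,780,3),np.uint8);v[:600,:480]=a;v[:240,480:780]=b;v[260:560,480:780]=c
cv2.imwrite('pics/m5.png',v)
E
```

```text
13.45 [0.55664246 0.08414673 0.06481532] [-8.99881875e+01 -3.73372607e-02 -9.15650405e+00] 0.021556854165642125 [-0.56103522  0.99178881 -0.84078013] [-0.05803202  0.08588178 -0.00561098]
```

View pics/m5.png

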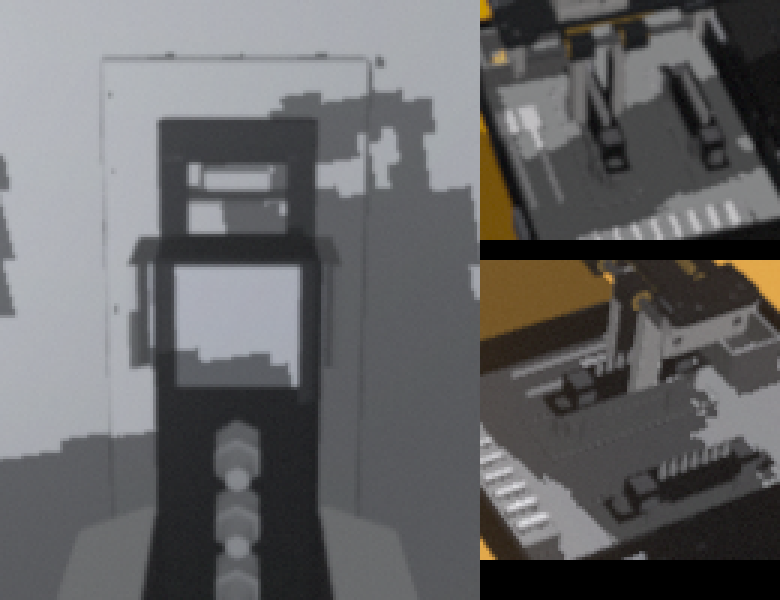

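Emit:
send_rows --moves "1 0 0.001 0 0; 1 0 0.001 0 0; 1 0 0.001 0 0; 1 0 0.001 0 0; 1 0 0.001 0 0; 1 0 0.001 0 0; 1 0 0 0 0; 1 0 0 0 0; 1 0 0 0 0; 1 0 0 0 0"

```text
time: 14.43
tool_pos: [0.5565, 0.0841, 0.0586]
ee_rot: [-1.571, -0.0, -0.16]
wrist_force: [-0.3, -0.1, 0.2]
width: 0.0218
```

```bash
cat > st.py <<'E'
from h import *
import sys
n=sys.argv[1]
o=robot.get_obs();print(o['time'],o['tool_pos'],np.degrees(o['ee_rot']),o['width'],o['wrist_force'],o['wrist_torque'])
w=shot('wrist','w'+n);s=shot('scene','c'+n);p=shot('side','d'+n)
a=cv2.resize(cv2.cvtColor(w['image'],4)[120:320,240:400],None,fx=3,fy=3,interpolation=3)
b=cv2.resize(cv2.cvtColor(p['image'],4)[160:240,310:410],None,fx=3,fy=3,interpolation=3)
c=cv2.resize(cv2.cvtColor(s['image'],4)[215:315,330:430],None,fx=3,fy=3,interpolation=3)
v=np.zeros((600,780,3),np.uint8);v[:600,:480]=a;v[:240,480:780]=b;v[260:560,480:780]=c
cv2.imwrite('pics/m%s.png'%n,v)
E
python3 st.py 6
```

```text
14.4333 [0.55648077 0.08412395 0.05857953] [-8.99945720e+01 -1.20215573e-02 -9.15968515e+00] 0.021755974391767297 [-0.3077604  -0.10380213  0.18108491] [-0.05041163  0.04634024 -0.00526318]
```

View pics/m6.png

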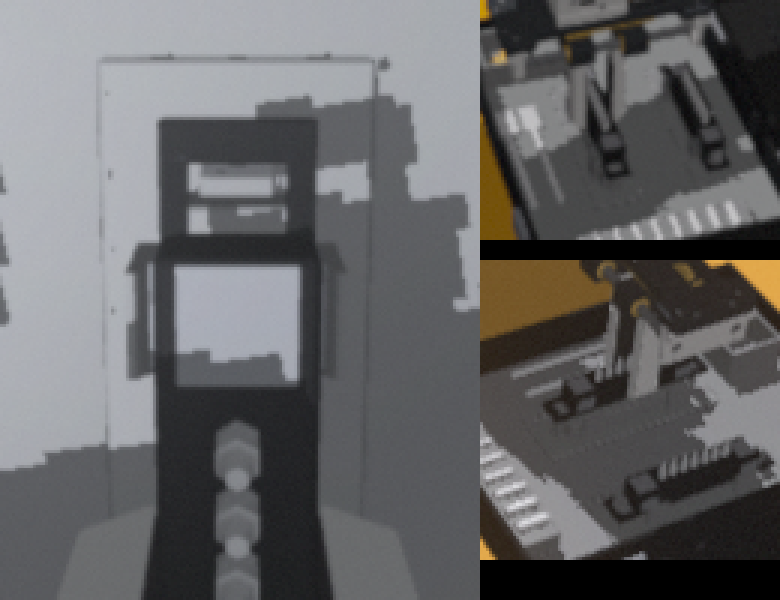

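Emit:
send_rows --moves "1 0 0.001 0 0; 1 0 0.001 0 0; 1 0 0.001 0 0; 1 0 0.001 0 0; 1 0 0 0 0; 1 0 0 0 0; 1 0 0 0 0; 1 0 0 0 0; 1 0 0 0 0; 1 0 0 0 0"

```text
time: 15.42
tool_pos: [0.5566, 0.0841, 0.0547]
ee_rot: [-1.571, -0.001, -0.16]
wrist_force: [-0.3, -0.9, 2.0]
width: 0.0222
```

```bash
python3 st.py 7
```

```text
15.4167 [0.55661349 0.08413259 0.05466089] [-8.99909479e+01 -3.22219210e-02 -9.15717284e+00] 0.022203285722896954 [-0.31377046 -0.91592534  1.97985173] [-0.00284427  0.04073594 -0.01709608]
```

View pics/m7.png

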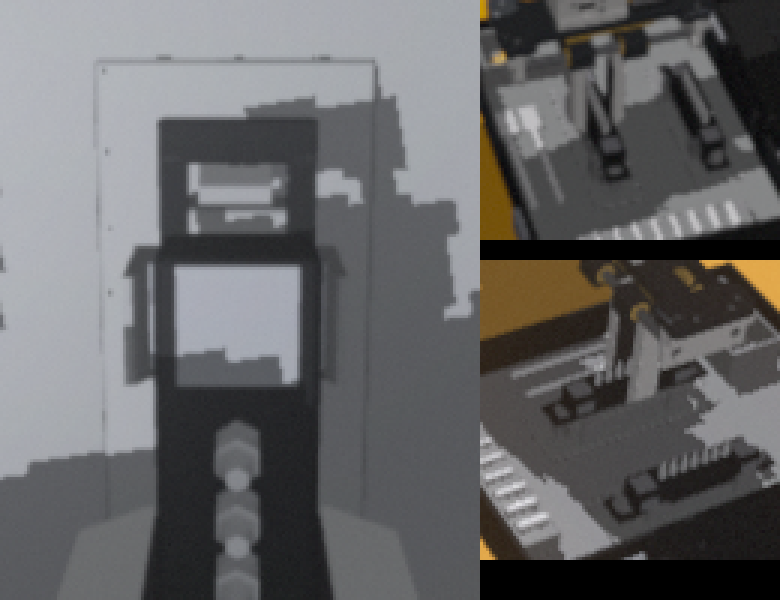

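Emit:
send_rows --moves "1 0 0.001 0 0; 1 0 0.001 0 0; 1 0 0.001 0 0; 1 0 0.001 0 0; 1 0 0 0 0; 1 0 0 0 0; 1 0 0 0 0; 1 0 0 0 0; 1 0 0 0 0; 1 0 0 0 0"

```text
time: 16.4
tool_pos: [0.5566, 0.0841, 0.0507]
ee_rot: [-1.571, -0.001, -0.16]
wrist_force: [0.2, 0.4, 5.3]
width: 0.0217
```

```bash
python3 st.py 8
```

```text
16.4 [0.55661881 0.08414674 0.05068915] [-8.99886771e+01 -3.36482623e-02 -9.15729164e+00] 0.021746265156102278 [0.24144504 0.42671747 5.25449131] [-0.05476283 -0.02380227  0.00794679]
```

View pics/m8.png

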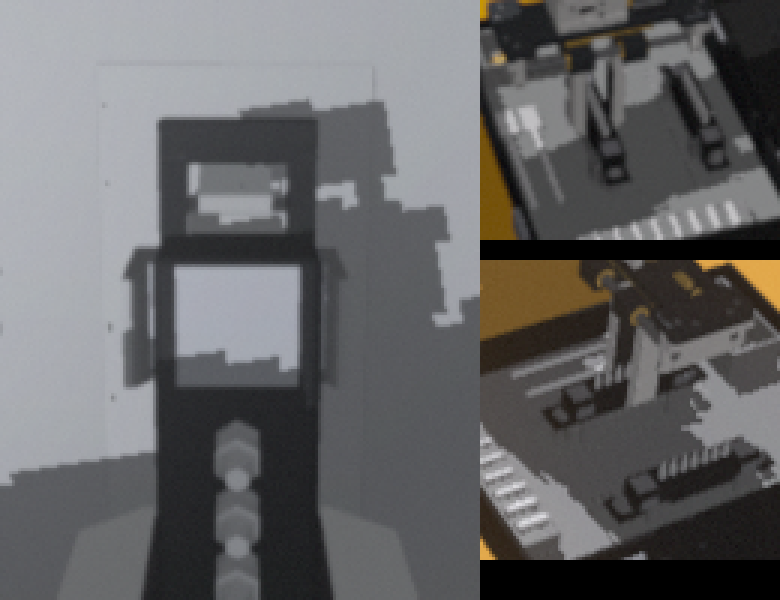

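Emit:
send_rows --moves "1 0 0.001 0 0; 1 0 0.001 0 0; 1 0 0.001 0 0; 1 0 0 0 0; 1 0 0 0 0; 1 0 0 0 0; 1 0 0 0 0; 1 0 0 0 0; 1 0 0 0 0; 1 0 0 0 0"

```text
time: 17.38
tool_pos: [0.5568, 0.0842, 0.0483]
ee_rot: [-1.57, -0.001, -0.16]
wrist_force: [-0.9, 0.1, 8.2]
width: 0.0214
```

Emit:
send_rows --moves "1 0 0.001 0 0; 1 0 0 0 0; 1 0 0 0 0; 1 0 0.001 0 0; 1 0 0 0 0; 1 0 0 0 0; 1 0 0 0 0; 1 0 0 0 0; 1 0 0 0 0; 1 0 0 0 0"

```text
time: 18.22
tool_pos: [0.557, 0.0842, 0.0467]
ee_rot: [-1.57, -0.002, -0.16]
wrist_force: [-1.0, 0.2, 9.5]
width: 0.0219
```

```bash
python3 st.py 9
```

```text
18.2167 [0.55696816 0.08421191 0.04674805] [-8.99731576e+01 -8.74453658e-02 -9.15723643e+00] 0.02190026996789018 [-0.96990888  0.24015399  9.45865168] [-0.02698739  0.31907229  0.01079448]
```

View pics/m9.png

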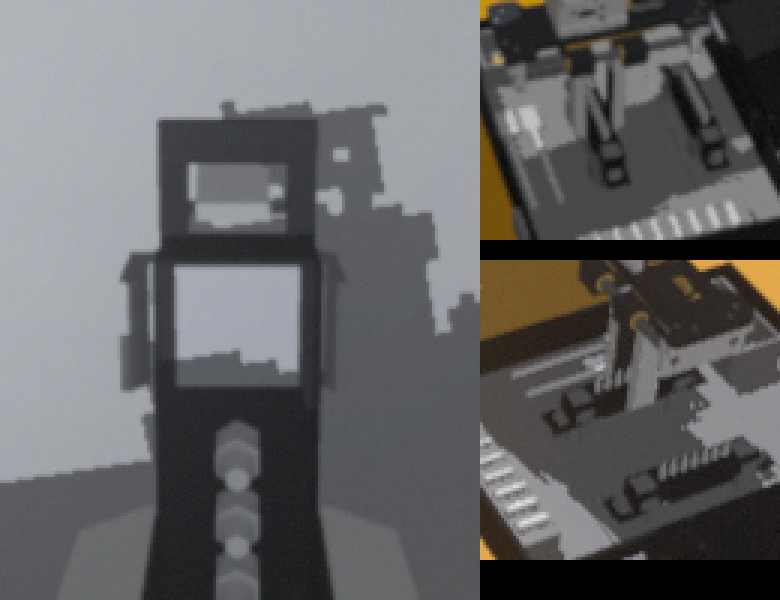

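Emit:
send_rows --moves "1 -0.0004 0 0 0; 1 0 0 0 0; 1 0 0.001 0 0; 1 0 0 0 0; 1 0 0.001 0 0; 1 0 0 0 0; 1 0 0 0 0; 1 0 0 0 0; 1 0 0 0 0; 1 0 0 0 0"

```text
time: 19.2
tool_pos: [0.5571, 0.0841, 0.044]
ee_rot: [-1.57, -0.003, -0.16]
wrist_force: [2.4, -0.1, 5.4]
width: 0.0221
```

Emit:
send_rows --moves "1 0 0.0005 0 0; 1 0 0 0 0; 1 0 0.0005 0 0; 1 0 0 0 0; 1 0 0.0005 0 0; 1 0 0 0 0; 1 0 0 0 0; 1 0 0 0 0; 1 0 0 0 0; 1 0 0 0 0"

```text
time: 20.03
tool_pos: [0.5571, 0.0841, 0.0429]
ee_rot: [-1.57, -0.003, -0.16]
wrist_force: [1.9, 0.1, 6.7]
width: 0.0216
```

```bash
python3 st.py 10
```

```text
20.0333 [0.55708146 0.08411483 0.04288678] [-89.97821787  -0.15224428  -9.1607059 ] 0.021607662984021263 [1.88603613 0.1313419  6.66961093] [-0.14396962 -0.3070332   0.05059224]
```

View pics/m10.png

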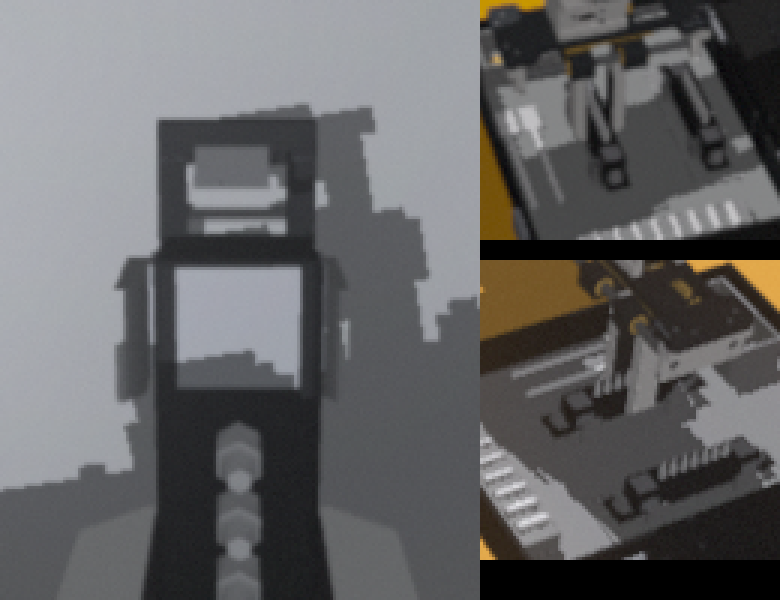

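Emit:
send_rows --moves "1 0 0.001 0 0; 1 0 0 0 0; 1 0 0.001 0 0; 1 0 0 0 0; 1 0 0.001 0 0; 1 0 0 0 0; 1 0 0 0 0; 1 0 0 0 0; 1 0 0 0 0; 1 0 0 0 0"

```text
time: 21.02
tool_pos: [0.5571, 0.0842, 0.0407]
ee_rot: [-1.57, -0.003, -0.16]
wrist_force: [-0.2, -0.6, 10.4]
width: 0.0217
```

```bash
python3 - <<'E'
from h import *
o=robot.get_obs();print(o['wrist_torque'])
s=shot('scene','c11');p=shot('side','d11')
b=cv2.resize(cv2.cvtColor(p['image'],4)[165:225,320:420],None,fx=7.5,fy=7.5,interpolation=3)
c=cv2.resize(cv2.cvtColor(s['image'],4)[235:315,330:440],None,fx=7,fy=7,interpolation=3)
cv2.imwrite('pics/d11c.png',cv2.convertScaleAbs(b,alpha=1.7));cv2.imwrite('pics/c11c.png',cv2.convertScaleAbs(c,alpha=1.7))
E
```

```text
[-0.19078305 -0.0279499  -0.04118714]
```

View pics/d11c.png

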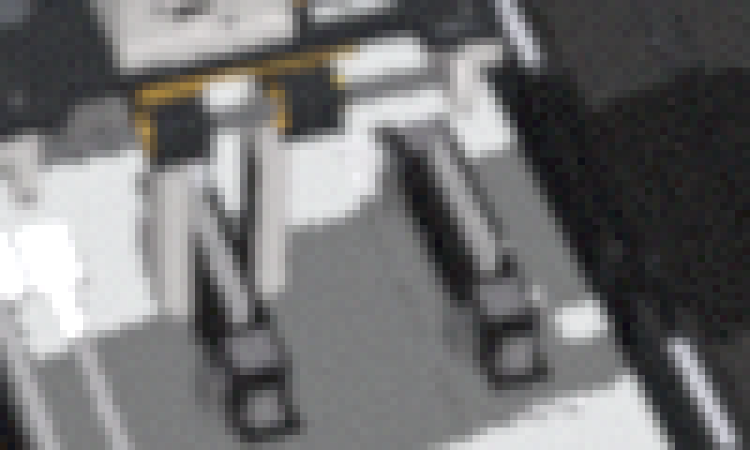

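View pics/c11c.png

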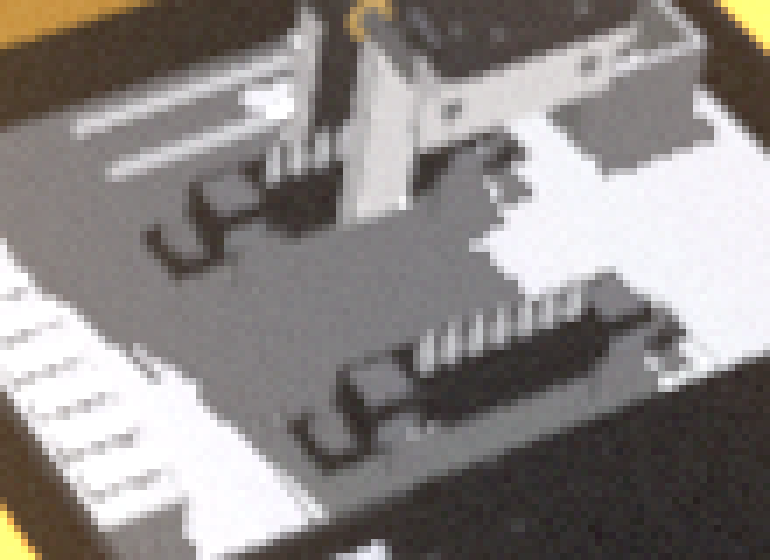

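Emit:
send_rows --moves "1 0 -0.001 0 0; 1 0 -0.0015 0 0; 1 0 -0.0015 0 0; 1 0 -0.0015 0 0; 1 0 -0.001 0 0; 1 0 0 0 0; 0 0 0 0 0; 0 0 0 0 0; 0 0 0 0 0; 0 0 0 0 0"

```text
time: 21.95
tool_pos: [0.5548, 0.0842, 0.0442]
ee_rot: [-1.571, 0.003, -0.16]
wrist_force: [-0.4, -0.4, 0.1]
width: 0.0446
```

Emit:
send_rows --moves "0 0 0 0 0; 0 0 0 0 0; 0 0 -0.005 0 0; 0 0 -0.01 0 0; 0 0 -0.02 0 0; 0 0 -0.02 0 0; 0 0 -0.02 0 0; 0 0 -0.01 0 0; 0 0 -0.005 0 0; 0 0 0 0 0"

```text
time: 22.78
tool_pos: [0.5569, 0.0842, 0.1373]
ee_rot: [-1.57, -0.003, -0.16]
wrist_force: [0.5, 0.5, -0.7]
width: 0.0469
```

```bash
python3 st.py 12; python3 - <<'E'
from h import *
o=robot.get_obs();T=Rt(o);w=imaging.snapshot('wrist')
for r in imaging.landmark_of(w,'pad_a'): X=ray(w,r['centre'],.046);print(r['conf'],r['centre'],X,T.T@(X-o['tool_pos']))
E
```

```text
22.7833 [0.55686316 0.08424133 0.13730309] [-89.95624111  -0.18416973  -9.15874879] 0.04694247188524884 [ 0.47164355  0.538584   -0.66627463] [-0.06307813  0.06467369 -0.01569133]
0.97 [316.9, 191.9] [0.56009105 0.12632411 0.046     ] [-0.00169798  0.08810761  0.04246604]
0.57 [322.5, 325.6] [0.54998002 0.04133762 0.046     ] [ 0.0018472   0.08813978 -0.04304634]
```

View pics/w12.png

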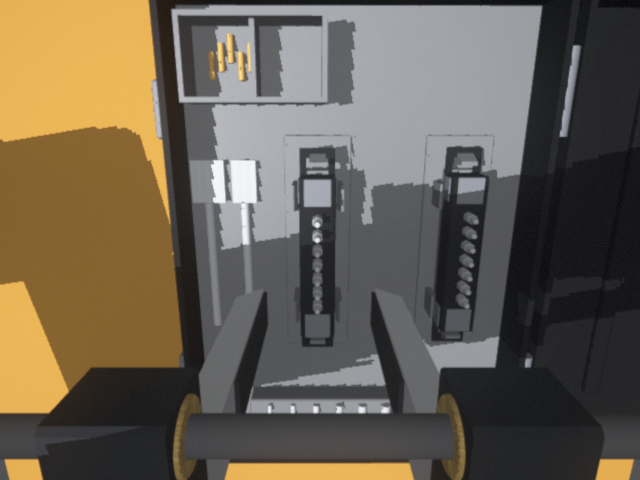

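View pics/m12.png

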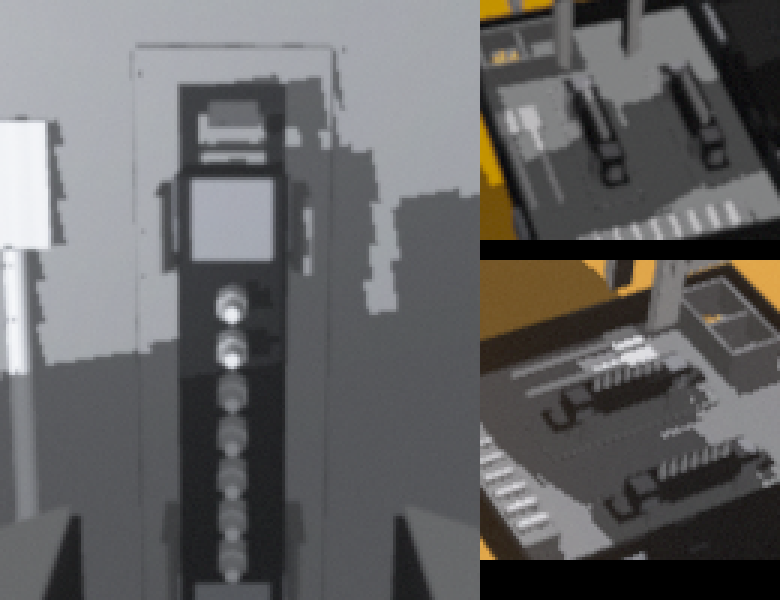

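Emit:
send_rows --moves "0 0 0 -0.01 0; 0 0 0 -0.02 0; 0 0 0 -0.02 0; 0 0 0 -0.02 0; 0 0 0 -0.02 0; 0 0 0 -0.02 0; 0 0 0 -0.01 0; 0 0 0 0 0; 0 0 0 0 0; 0 0 0 0 0"

```text
time: 23.87
tool_pos: [0.5369, -0.0337, 0.1353]
ee_rot: [-1.57, 0.0, -0.159]
wrist_force: [0.1, -0.1, -0.7]
width: 0.0466
```

```bash
python3 - <<'E'
from h import *
o=robot.get_obs();T=Rt(o);w=shot('wrist','w13');s=shot('scene','c13');p=shot('side','d13')
b=cv2.resize(cv2.cvtColor(p['image'],4)[165:235,320:420],None,fx=7.5,fy=7.5,interpolation=3)
c=cv2.resize(cv2.cvtColor(s['image'],4)[235:315,330:440],None,fx=7,fy=7,interpolation=3)
cv2.imwrite('pics/d13c.png',cv2.convertScaleAbs(b,alpha=1.7));cv2.imwrite('pics/c13c.png',cv2.convertScaleAbs(c,alpha=1.7))
cv2.imwrite('pics/w13c.png',cv2.convertScaleAbs(cv2.resize(cv2.cvtColor(w['image'],4)[0:230,270:510],None,fx=2.6,fy=2.6,interpolation=3),alpha=1.5))
E
```

```text
(no output)
```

View pics/w13c.png

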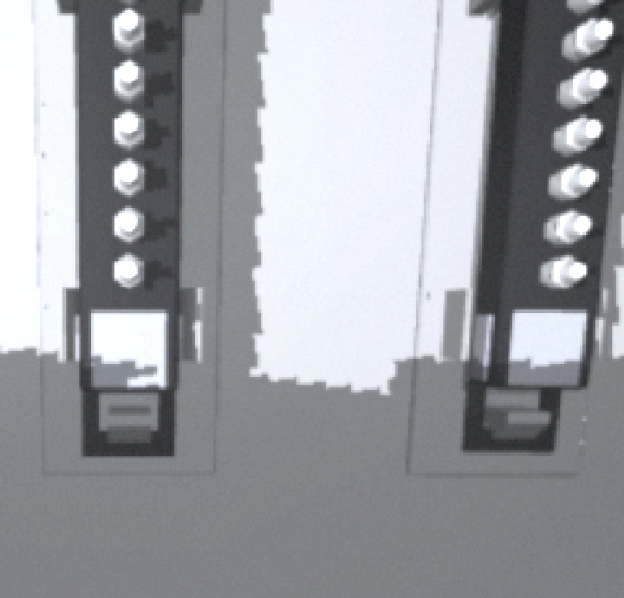

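View pics/c13c.png

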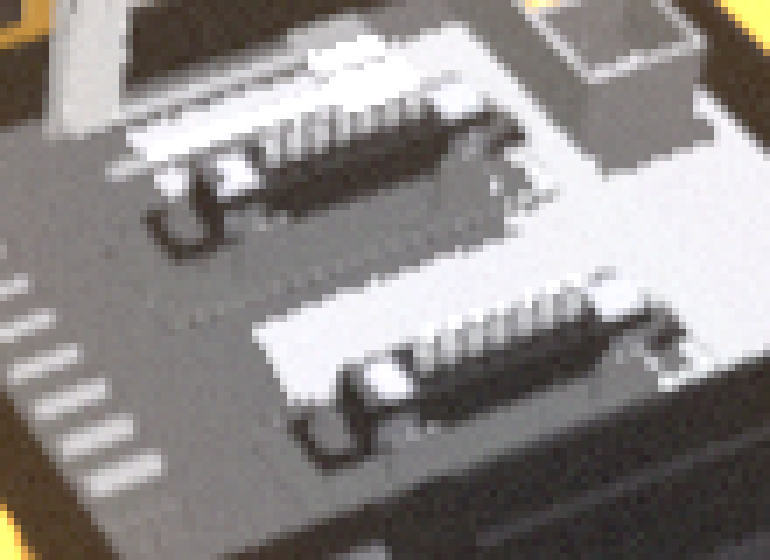

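View pics/d13c.png

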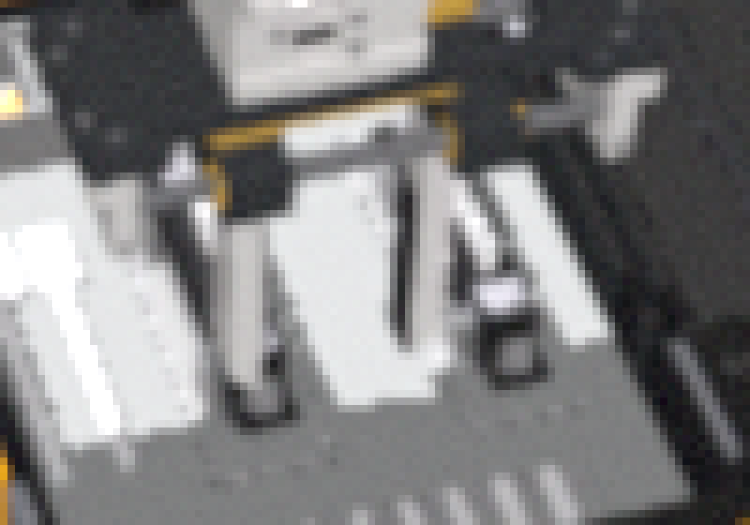

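```bash
python3 - <<'E'
from h import *
w=imaging.snapshot('wrist');s=imaging.snapshot('scene')
for P,n in((w,'wrist'),(s,'scene')):
  for t in ('pad_a','cassette'):
    for r in imaging.landmark_of(P,t)[:6]: print(n,t,r['conf'],np.round(r['centre'],1))
c=np.array([.5565,.0835]);y=np.radians(80.8);u=np.array([np.cos(y),np.sin(y)]);v=np.array([np.sin(y),-np.cos(y)])
for nm,cc in(('new',c),('home',c+.093*v)):
  for e in(1,-1):
    for h in(0,.007):
      f=lambda a,b,z:[*(cc+a*e*u+b*v),.026+h+z]
      print(nm,e,h,'wrist pad',proj(w,f(42,0,0) if 0 else f(.042,0,.02)).round(1),'end',proj(w,f(.068,0,.003)).round(1),'scene pad',proj(s,f(.042,0,.02)).round(1),'end',proj(s,f(.068,0,.003)).round(1))
im=cv2.cvtColor(w['image'],4)
cv2.imwrite('pics/w14.png',cv2.resize(cv2.convertScaleAbs(im[110:190,280:500],alpha=2),None,fx=3.6,fy=3.6,interpolation=0))
E
```

```text
wrist pad_a 0.61 [319.  130.7]
wrist cassette 0.58 [318.8  59.4]
scene pad_a 0.7 [277.1 341.3]
scene pad_a 0.65 [363.6 260. ]
scene pad_a 0.64 [211.5 224.6]
scene pad_a 0.62 [192.5 256. ]
scene pad_a 0.61 [396.9 249.2]
scene pad_a 0.59 [273.8 366.9]
scene cassette 0.95 [200.  250.3]
scene cassette 0.83 [276.6 359.3]
scene cassette 0.8 [375.3 259.5]
new 1 0 wrist pad [321.9 -39.8] end [321.9 -84.4] scene pad [395.  249.3] end [403.4 251.5]
new 1 0.007 wrist pad [322.  -44.9] end [322.1 -90.7] scene pad [395.3 247.1] end [403.8 249.3]
new -1 0 wrist pad [321.2 131.4] end [320.8 174.4] scene pad [363.5 260. ] end [352.9 268.8]
new -1 0.007 wrist pad [321.2 131.6] end [320.9 175.8] scene pad [363.8 257.7] end [353.2 266.6]
home 1 0 wrist pad [504.9 -39.1] end [497.6 -83.7] scene pad [418.  275.2] end [426.5 277.1]
home 1 0.007 wrist pad [510.8 -44.2] end [503. -90.] scene pad [418.5 272.9] end [427.  274.8]
home -1 0 wrist pad [486.5 131.9] end [471.4 174.9] scene pad [385.4 287.1] end [374.3 296.4]
home -1 0.007 wrist pad [491.3 132.2] end [475.4 176.2] scene pad [385.8 284.8] end [374.6 294.1]
```

View pics/w14.png

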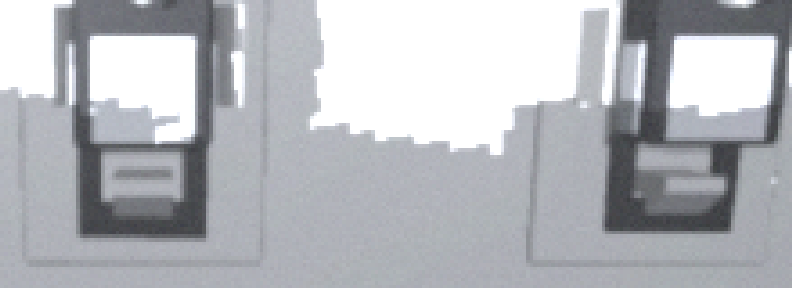

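```bash
python3 - <<'E'
import cv2
a=cv2.imread('pics/w12.png')
cv2.imwrite('pics/w12b.png',cv2.resize(cv2.convertScaleAbs(a[290:355,280:500],alpha=2.2),None,fx=3.6,fy=3.6,interpolation=0))
cv2.imwrite('pics/w12a.png',cv2.resize(cv2.convertScaleAbs(a[125:215,280:500],alpha=1.3),None,fx=3.6,fy=3.6,interpolation=0))
E
```

```text
(no output)
```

View pics/w12b.png

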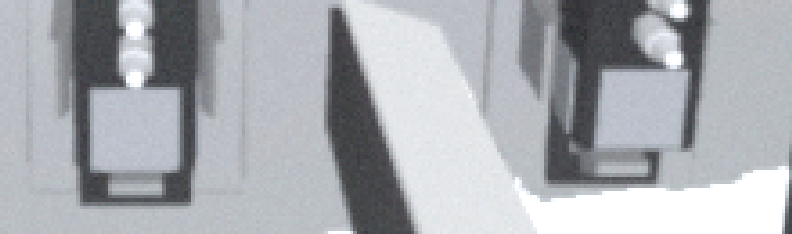

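View pics/w12a.png

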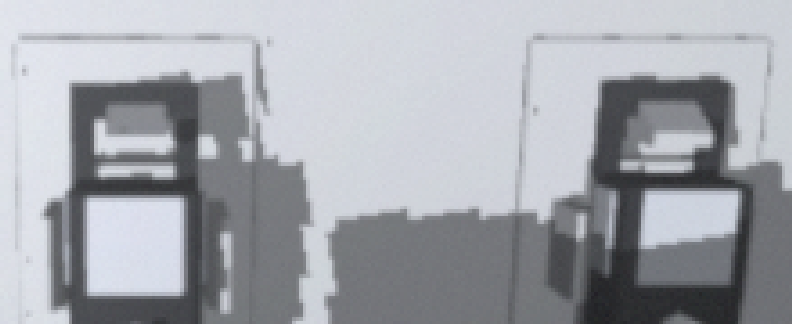

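```bash
python3 - <<'E'
from h import *
# rebuild w12 camera from TCP pose: compute via current wrist cam in tool frame
w=imaging.snapshot('wrist');o=robot.get_obs();T=Rt(o)
from scipy.spatial.transform import Rotation as Ro
T2=Ro.from_euler('xyz',np.radians([-89.956,-.184,-9.159])).as_matrix();p2=np.array([.55686,.08424,.1373])
Rc=np.array(w['R']);ct=T.T@(-Rc.T@w['t']-o['tool_pos']); R2=Rc@T@T2.T; c2=p2+T2@ct
W={'mtx':w['mtx'],'R':R2,'t':-R2@c2}
q=lambda n,px,z:print(n,(T2.T@(ray(W,px,z)-p2))[[0,2]].round(4))
for h in (0,.003,.007):
  print(h);q('bot end',(318,347),.026+h+.002);q('top end',(316,148),.029)
  q('padbot',(318,290+172/3.6),.046+h);q('padbot_in',(318,290+87/3.6),.046+h)
q('padtop in',(318,125+297/3.6),.046);q('padtop out',(318,125+195/3.6),.046)
print('home (h=-.008)');q('bot',(447,290+183/3.6),.020);q('top',(462,125+78/3.6),.021)
E
```

```text
0
bot end [-0.001  -0.0701]
top end [-0.0023  0.0663]
padbot [-0.001  -0.0532]
padbot_in [-0.001  -0.0365]
0.003
bot end [-0.001  -0.0684]
top end [-0.0023  0.0663]
padbot [-0.001  -0.0516]
padbot_in [-0.001  -0.0351]
0.007
bot end [-0.001  -0.0661]
top end [-0.0023  0.0663]
padbot [-0.001  -0.0495]
padbot_in [-0.001  -0.0332]
padtop in [-0.0011  0.0327]
padtop out [-0.0011  0.0495]
home (h=-.008)
bot [ 0.0919 -0.0697]
top [0.0896 0.0668]
```

```bash
python3 -c "
from h import *
print(robot.get_obs()['time'],order.close_job())"
```

```text
the job is handed in; nothing more can be done
24.3667 None
```

I picked the loose cassette of the right size (measured about 136 mm over its eyes) and lined it up over the empty dock. I pressed it straight down in steps and handed the job in at 24.4 s. The other things on the bench were left alone.

- **Click:** the push rose to about 9.5 N, fell to 5.4 N at the click, then rose steadily to 10.4 N at about the tray's own stiffness. That was the highest reading, well under the 28 N limit. I saw only one force drop, so the force does not show the two ends clicking one by one.
- **Hooks:** after release the wrist pictures show both hooks standing over the end bars of the eyes.
- **Level:** the pad and end positions fit a level, home cassette to within about 1–2 mm. The end-to-end length measured at seat height is 136.4 mm, against 136 mm.
- **One disagreement, resolved:** beside the cassette already in the case, the new one first looked 7–8 mm too high. The task's figures put that cassette 8 mm lower (tips at 52 mm, against 60 mm for one home in this dock).
- **Left at hand-in:** the gripper was clear of everything, more than 50 mm above the cassettes.

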